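# Lay the soldering-station unit on its back

## Robot

A 7-joint arm with a two-finger parallel gripper is mounted at the origin on the work surface. World frame = base frame: x ahead of the robot, y to its left, z up, the work surface at z = 0. Lengths are in m, angles in degrees, forces in N, time in s.
With the tool pointing down it reaches from about 0.375 to 0.925 m from the base axis. Payload 3.1 kg.
Tool frame: the origin (TCP) lies at the very end of the fingers, on their centre line; the grasp point (between the pads) lies 19 mm behind it; z points along the fingers, y is the direction in which the jaws open and shut (so a half turn about z gives the same grasp; the last joint's range is limited). The gripper opens to 85 mm and grips with 20 to 120 N. Pads are 22 mm wide; open, the fingers measure 114 mm over their backs; the gripper's body (76 mm by 85 mm) begins 54 mm behind the grasp point. The pads swing forward as they close: fully open they stand 13 mm farther back than shut.
Start: joints at [-79.687, 21.939, 2.515, 91.553, -1.026, 66.532, -2.859], TCP at [0.178, 0.625, 0.231] pointing down, gripper open.
Joint ranges: [-149.38, 149.38], [-23.57, 123.04], [-84.95, 90], [0, 143.3], [-89.99, 269.99], [3.08, 112.72], [-163.45, 163.45]. Speed limits (degrees/s): [159.86, 159.86, 180, 180, 180, 180, 180].

## Interface

Orientations are given as a 3x3 rotation matrix whose columns are the frame's x, y, z axes.
In Python, from plant import r gives the robot as it stands.
- The arm moves only by the shell command python3 -m jog 'ROWS' [FORCE]. ROWS is JSON, a list that holds one entry, the list of rows, each a list of 7 numbers: the turn, a rotation vector about the tool's x, y, z in units of 5 degrees (1.0 is 5 degrees), then the shift along the tool's x, y, z in mm, then the gripper command: -1 is shut, 1 is fully open, values between are in proportion. In form: [[[ax, ay, az, tx, ty, tz, jaw], ...]]. A call has exactly 8 rows; each row is the pose to reach, as a shift and turn from the pose measured when the call began, along the tool's axes at that moment; what a row does not reach only later rows make up. A row lasts 1/10 s, in which the tool goes at most 50 mm and 8.59 degrees, less where a joint would pass 70% of its speed; a pose out of reach is approached as far as the arm can. A call with a gripper value outside its range is refused whole. The fingers move at their own pace and stop on an object; FORCE is the grip in N (left out, the last holds). Time passes only in rows, so rows that repeat a pose let the fingers close, or fill a call up. It gives the time, the measured TCP pose, the force and the opening at its end, in the units of the state.
- r.observe(): the state, without advancing time (a new reading comes with each control period).
- r.read_camera(name): name is "scene" or "top" or "wrist"; returns the picture (384x512x3 uint8, red, green, blue); there is no depth.
- r.get_calibration(name): a dict with "fx", "fy", "cx", "cy" (pixels), "R" (3x3) and "t" (3): a world point X has camera coordinates R X + t. Camera axes: x right, y down, z forward; pixel columns grow to the right and rows downward; lengths in m; the calibration is good to about 2 mm. A picture is of the moment at which its call begins: read the wrist's pose just before it. get_calibration takes no time and is no camera call; for the wrist camera it gives the pose at the moment of the call.
- r.job_done(): hands the job in, once; it reports no verdict.
Trained networks look in the newest picture that a camera, given by its name, has taken for a name from the list of things; names that differ only in an ending like _2 or _b are one class to them, and where a whole thing is asked for, a point or a joint stands for the part that bears it (a point fixed in the world has none). Each returns a list of dicts, best first, with "p" (0 to 1); they miss things now and then, are a little off and sometimes report something else, mostly with a low value. They report only what shows in the picture. A call takes as long as a camera call. They do not tell look-alikes from the thing itself.
- r.silhouettes(camera, thing): "pixels" (384x512 bool, what is visible of it) and "centre" ([column, row] in pixels, amid what is visible of it).
- r.mark_of(camera, thing): "centre" ([column, row] in pixels: a listed point, or the origin of a listed thing).
The state is a dict: "time": time; "qpos": joint angles; "dq": joint speeds; "joint_efforts": joint torques, N m; "eef_pos": TCP position; "tcp_rot": TCP orientation; "contact_force": force on the tool from outside, world axes, zero at the start; "moment": the same for the moment, N m; "opening": finger opening in m.
Only numpy, scipy, OpenCV 4.12 (cv2) and the standard library are available. Lean on these libraries where they do the work, as an engineer would, in place of code of your own. Each camera call takes 0.05 s, during which the arm holds its last target. There are 200 camera calls.

## Task

Tip the tall soldering-station unit over towards the stop bar, so that it ends lying on its back across the bar with its front panel facing up. Work with the fingertips at its handle without gripping it, never lift or carry the unit, and ease it down gently all the way instead of letting it drop. Leave the solder spool, the tip-cleaner tin and the flux bottle where they stand.

Things in the scene. Friction and masses are not known exactly. Their poses are not given: they have to be found in the camera images.
- unit: Tall blue case, loose on the bench: 50 mm deep (x), 90 wide (y), 120 high (z), 0.4 to 0.8 kg, centre of mass about 65 mm up. Origin: centre of its underside. +x points out of its black front panel, -x out of its plain back, which faces the stop bar. Tilted about 20 degrees towards the bar it falls by itself unless held back; falling, it passes 6 rad/s; lowered over 3 s or more it is gentle.
- handle (a point): Centre of the fixed carrying handle on the unit's top, 170 mm above its underside, on its middle line; axes as the unit. The handle is a round bar 10 mm thick along y on two 10 mm posts at y = -37 and +37 mm, leaving 64 mm free between them and 45 mm between bar and case top: room for a fingertip on either side of the bar.
- heel (a point): Middle of the unit's lower back edge, on which it pivots; 25 mm towards -x from the unit's origin. Stays on the bench about where it started while the unit is tipped.
- stop: Low bar fixed to the bench, rubber on top: 20 mm wide (x), 180 long (y), 20 high. Origin: centre of its underside; +x points towards the unit, whose heel stands 90 to 110 mm from the bar's centre line. The unit lands with its back on the bar's upper edge on the unit's side and then lies 11 to 15 degrees from level, the handle about 60 mm above the bench, 50 to 80 mm beyond the bar.
- spool: Solder spool standing on the bench, 56 mm across, 42 mm high. Bystander. Origin: centre of its underside.
- tin: Round steel tip-cleaner tin, 66 mm across, 42 mm high. Bystander. Origin: centre of its underside.
- flux: Small flux bottle, 42 mm across, 85 mm high. Bystander. Origin: centre of its underside.
There are look-alikes about, which are no part of the job. Of the things shaped like the unit, the blue one is meant.

How it is judged (in metres and radians):
At the end, for the whole second after the job is handed in: The unit lies at rest on its back, front panel up (within 20 degrees), its back bearing on the stop bar, its lower back edge still on the bench (within 10 mm), within 14 degrees of parallel to the bar (angle between unit's own x axis and vertical below 0.35 rad and contact force between unit and stop above 0.5 N and height (world z) of heel below 0.01 m and angle between the y axis of unit and the y axis of stop, either way round below 0.25 rad and linear speed of unit below 0.02 m/s and angular speed of unit below 0.1 rad/s); the robot touches nothing.
It fails at once if the unit drops or is thrown over (turns faster than 3 rad/s) (angular speed of unit above 3 rad/s).
It fails at once if the unit is lifted (lower back edge more than 20 mm above the bench) (height (world z) of heel above 0.02 m).
It fails at once if the unit is carried or dragged away (lower back edge more than 50 mm from where it started) (distance of heel from where it was at the start of the episode above 0.05 m).
It fails at once if the unit is gripped or forced hard (more than 15 N from the fingers) (contact force between the fingers and unit above 15 N).
It fails at once if a bystander is moved more than 15 mm (distance of any of spool, tin, flux from where it was at the start of the episode above 0.015 m).
It also fails if it takes over 53 s, if anything falls off the work surface, if the arm or the gripper's body presses on something with over 40 N, if the wrist force passes 120 N, or if a joint passes its speed limit or range.

## Working session

There is one attempt and no reset: what is moved stays moved. The work goes in short steps, Python scripts to look and compute and a shell command to move; the robot and the scene stay as the last step left them, time stands still between calls to the robot, and variables do not carry over. Pictures are saved under pics/ and viewed, about 8 in all and at most 12, crops included, and the job is handed in when it is done.

```bash
mkdir -p pics; ls; python3 - <<'E'
from plant import r
import cv2,numpy as np
s=r.observe();print(s['time'],s['eef_pos'],np.round(s['tcp_rot'],3),s['opening'])
ims=[]
for c in['scene','top']:
    im=r.read_camera(c);ims.append(im)
    k=r.get_calibration(c);print(c,k)
    for n in['unit','handle','heel','stop','spool','tin','flux']:
        print(n,[(np.round(d['centre'],1).tolist(),round(d['p'],2)) for d in r.mark_of(c,n)])
for c,im in zip(['scene','top'],ims): cv2.imwrite(f'pics/{c}0.png',im[:,:,::-1])
E
```

```text
pics
0.0 [0.17798188 0.62415919 0.22986239] [[-0.962  0.274 -0.001]
 [ 0.274  0.962 -0.003]
 [-0.    -0.003 -1.   ]] 0.08543466692424896
scene {'fx': 407.15356683181886, 'fy': 407.15356683181886, 'cx': 265.5601147789545, 'cy': 186.60568834925493, 'R': array([[ 0.82219163,  0.56898168,  0.01614819],
       [ 0.34264703, -0.4720808 , -0.81223933],
       [-0.45452605,  0.67334951, -0.58310077]]), 't': array([-0.53381161, -0.05980772,  1.28936693])}
unit [([351.0, 172.0], 0.91), ([267.8, 261.7], 0.88), ([321.4, 236.2], 0.83)]
handle [([328.9, 182.6], 0.66), ([362.5, 123.0], 0.63), ([273.7, 204.2], 0.6)]
heel [([357.4, 178.3], 0.66), ([329.8, 240.1], 0.56)]
stop [([217.3, 246.3], 0.79), ([179.3, 291.9], 0.44)]
spool [([234.4, 324.6], 0.79)]
tin [([272.0, 214.4], 0.51)]
flux [([177.8, 291.0], 0.57)]
top {'fx': 409.5579905612282, 'fy': 409.5579905612282, 'cx': 251.85026824026048, 'cy': 185.32587122952964, 'R': array([[-1.63821756e-02, -9.99863515e-01, -2.13901449e-03],
       [-9.88914069e-01,  1.65184671e-02, -1.47567286e-01],
       [ 1.47582479e-01, -3.02171674e-04, -9.89049706e-01]]), 't': array([0.09031939, 0.62647016, 1.18390542])}
unit [([280.3, 172.3], 0.96), ([135.6, 175.5], 0.76), ([235.1, 154.8], 0.58)]
handle [([287.6, 161.3], 0.95), ([119.7, 168.4], 0.92), ([229.9, 144.6], 0.56)]
heel [([285.9, 178.2], 0.94), ([132.3, 169.8], 0.72), ([232.6, 153.1], 0.62)]
stop [([295.5, 215.0], 0.58)]
spool [([342.8, 162.7], 0.57)]
tin [([238.8, 203.5], 0.77)]
flux [([351.8, 211.6], 0.77)]
```

View pics/scene0.png

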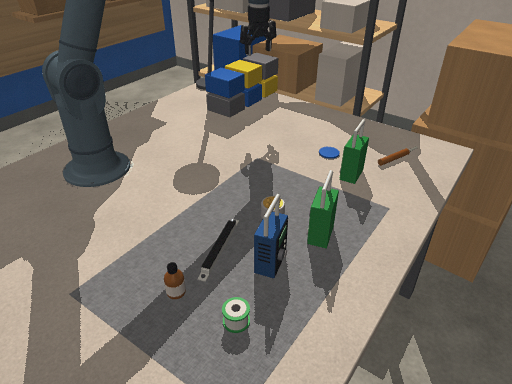

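View pics/top0.png

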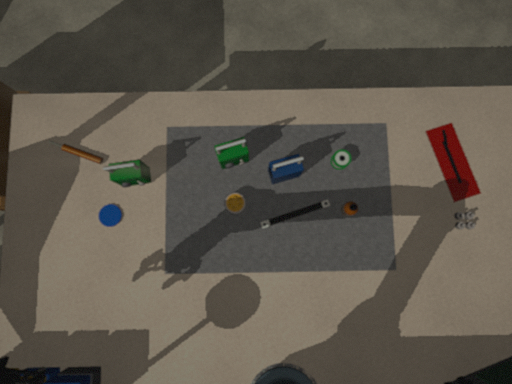

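Scene: blue unit at (270,245) with its handle bar near (272,208), the stop to its left at (217,250), and green look-alikes. Top: blue unit at (285,168), stop from (265,224) to (326,203), tin (235,203), flux (350,209), spool (342,158).

```bash
cat > h.py <<'E'
from plant import r
import cv2,numpy as np
def ray(c,px,z,k=None):
    k=k or r.get_calibration(c)
    C=-k['R'].T@k['t']; d=k['R'].T@np.array([(px[0]-k['cx'])/k['fx'],(px[1]-k['cy'])/k['fy'],1])
    return C+d*(z-C[2])/d[2]
def proj(c,X,k=None):
    k=k or r.get_calibration(c); p=k['R']@X+k['t']; return [k['fx']*p[0]/p[2]+k['cx'],k['fy']*p[1]/p[2]+k['cy']]
E
python3 - <<'E'
from h import *
P=lambda *a:print(*[np.round(x,3) if not isinstance(x,str) else x for x in a])
P('unit',ray('top',(280.3,172.3),0),ray('scene',(267.8,261.7),0))
P('handle',ray('top',(287.6,161.3),.17),ray('scene',(273.7,204.2),.17))
P('heel',ray('top',(285.9,178.2),0))
P('stop',ray('top',(295.5,215),0),ray('scene',(217.3,246.3),0))
e=ray('top',(265,224),.02),ray('top',(326.5,203),.02);P('stopends',*e)
P('spool',ray('top',(342.8,162.7),0),'tin',ray('top',(238.8,203.5),0),'flux',ray('top',(351.8,211.6),0))
for c in['top','scene']:
    im=r.read_camera(c)
    sx,sy=(300,185) if c=='top' else (260,240)
    a=(65 if c=='top' else 90)
    cr=im[sy-a:sy+a,sx-a:sx+a,::-1]
    cv2.imwrite(f'pics/{c}1.png',cv2.resize(cr,(600,600),interpolation=cv2.INTER_CUBIC))
E
```

```text
unit [ 0.675 -0.01   0.   ] [ 0.67 -0.02  0.  ]
handle [ 0.674 -0.018  0.17 ] [ 0.674 -0.01   0.17 ]
heel [ 0.656 -0.027  0.   ]
stop [ 0.54  -0.053  0.   ] [ 0.538 -0.05   0.   ]
stopends [0.513 0.042 0.02 ] [ 0.574 -0.147  0.02 ]
spool [ 0.702 -0.207  0.   ] tin [0.579 0.121 0.   ] flux [ 0.548 -0.227  0.   ]
```

View pics/top1.png

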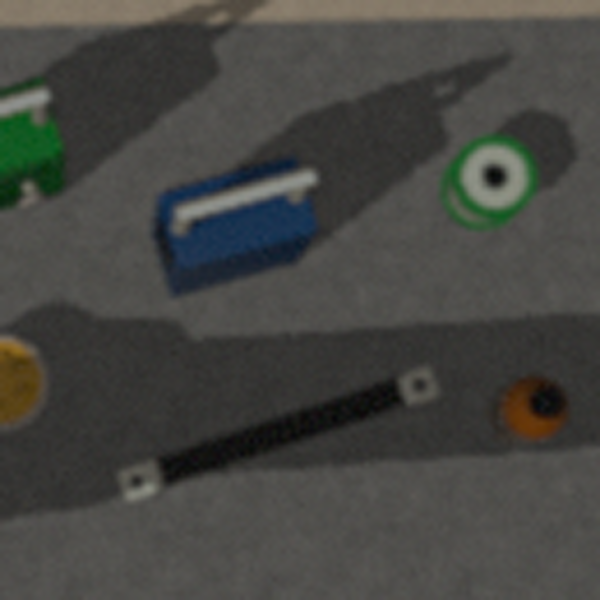

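```bash
python3 -m jog '[[[0,0,0.7,-30,-36,-6,1],[0,0,1.4,-60,-73,-12,1],[0,0,2.1,-90,-110,-18,1],[0,0,2.8,-120,-146,-25,1],[0,0,3.5,-150,-182,-30,1],[0,0,4.2,-180,-219,-35,1],[0,0,4.9,-210,-256,-40,1],[0,0,5.6,-240,-292,-45,1]]]'; python3 - <<'E'
from h import *
for t in [((180,214),(315,178))]:
    e=[ray('top',(235+p[0]*130/600,120+p[1]*130/600),.175) for p in t[0:2]] if 0 else [ray('top',(235+p[0]*130/600,120+p[1]*130/600),.175) for p in t]
    d=e[1]-e[0];print(e,np.degrees(np.arctan2(-d[0],d[1]))+180, np.linalg.norm(d))
n=np.array([.952,.307,0]);tg=np.array([.48,-.07,.25])
s=r.observe();R=s['tcp_rot'];print(np.round(R,3),s['eef_pos'],R.T@(tg-s['eef_pos'])*1000,np.round(s['qpos'],1))
T=np.c_[np.array([-.307,.952,0]),n,[0,0,-1]]
print(cv2.Rodrigues(R.T@T)[0].ravel()*180/np.pi/5)
E
```

```text
time: 1.7
eef_pos: [0.3295, 0.2765, 0.2768]
tcp_rot: [[-0.719, 0.695, 0.0], [0.695, 0.719, 0.001], [0.0, 0.001, -1.0]]
contact_force: [1.3, -0.2, 0.1]
opening: 0.0851
[array([0.6595739 , 0.01921101, 0.175     ]), array([ 0.67977989, -0.06065108,  0.175     ])] 14.198498810710191 0.08237861273310335
[[-0.719  0.695  0.   ]
 [ 0.695  0.719  0.001]
 [ 0.     0.001 -1.   ]] [0.32954548 0.27653518 0.27676191] [-349.1145401  -144.42302567   26.46543321] [-63.1  -6.   16.6 117.6   1.8  68.1  -1.3]
[ 0.01031529 -0.00765195  5.61328877]
```

```bash
python3 -m jog '[[[0,0,0.7,-44,-18,0,-0.45],[0,0,1.4,-88,-36,0,-0.45],[0,0,2.1,-132,-54,0,-0.45],[0,0,2.8,-176,-72,0,-0.45],[0,0,3.5,-220,-90,0,-0.45],[0,0,4.2,-264,-108,0,-0.45],[0,0,4.8,-308,-126,0,-0.45],[0,0,5.4,-350,-145,0,-0.45]]]' && python3 -m jog '[[[-1.6,0,0,0,0,20,-0.45],[-3.2,0,0,0,0,40,-0.45],[-4.8,0,0,0,0,60,-0.45],[-6.4,0,0,0,0,80,-0.45],[-8,0,0,0,0,100,-0.45],[-9.6,0,0,0,0,120,-0.45],[-11.2,0,0,0,0,140,-0.45],[-12.8,0,0,0,0,160,-0.45]]]'; python3 -c "
from h import *
s=r.observe();print(np.round(s['qpos'],1))"
```

```text
time: 2.5
eef_pos: [0.4809, -0.073, 0.2771]
tcp_rot: [[-0.322, 0.947, 0.002], [0.947, 0.322, 0.002], [0.001, 0.003, -1.0]]
contact_force: [1.0, -0.2, 0.4]
opening: 0.0236
time: 3.3
eef_pos: [0.5129, -0.0507, 0.1864]
tcp_rot: [[-0.339, 0.644, 0.686], [0.941, 0.219, 0.259], [0.017, 0.733, -0.68]]
contact_force: [-0.2, 0.4, -0.0]
opening: 0.0232
[-60.4 -23.2  73.7 142.9 -48.7   8.4  85.4]
```

```bash
python3 -m jog '[[[0,0,0,-2,-30,10,-0.45],[0,0,0,-4,-60,22,-0.45],[0,0,0,-8,-96,38,-0.45],[-1,0,0,-8,-96,38,-0.45],[-2,0,0,-8,-96,38,-0.45],[-3,0,0,-8,-96,38,-0.45],[-4,0,0,-8,-96,38,-0.45],[-5,0,0,-8,-96,38,-0.45]]]'; python3 -c "
from h import *
s=r.observe();print(np.round(s['qpos'],1))"
```

```text
time: 4.1
eef_pos: [0.5357, -0.0429, 0.2127]
tcp_rot: [[-0.291, 0.596, 0.749], [0.957, 0.193, 0.218], [-0.015, 0.78, -0.626]]
contact_force: [0.2, -0.1, 0.8]
opening: 0.0235
[-59.8 -23.6  68.8 143.2 -89.9   3.1 122.5]
```

```bash
cat > kin.py <<'E'
import numpy as np, itertools
from scipy.spatial.transform import Rotation as Ro
from scipy.optimize import least_squares
def fk(q,s,L,off=0):
    # L: [h, aox,a, box,b, cox,c]
    q=np.radians(q)*s
    R=Ro.identity();p=np.zeros(3);mats=[]
    ax='zyzyzyz'; segs={0:(0,0,L[0]),2:(L[1],0,L[2]),4:(L[3],0,L[4]),6:(L[5],0,L[6])}
    for i in range(7):
        R=R*Ro.from_euler(ax[i],q[i])
        if i==0:p=p+R.apply((0,0,L[0]))
        if i==2:p=p+R.apply((L[1],0,L[2]))
        if i==4:p=p+R.apply((L[3],0,L[4]))
        if i==5:p=p+R.apply((L[5],0,0))
        if i==6:p=p+R.apply((0,0,L[6]))
    return p,R
E
cat > fit.py <<'E'
from kin import *
D=[([-79.687,21.939,2.515,91.553,-1.026,66.532,-2.859],[.178,.6242,.2299],[[-0.962,.274,-.001],[.274,.962,-.003],[0,-.003,-1]]),
([-63.1,-6.,16.6,117.6,1.8,68.1,-1.3],[.32954548,.27653518,.27676],[[-0.719,0.695,0],[0.695,0.719,0.001],[0,0.001,-1]]),
([-60.4,-23.2,73.7,142.9,-48.7,8.4,85.4],[0.5129,-0.0507,0.1864],[[-0.339,0.644,0.686],[0.941,0.219,0.259],[0.017,0.733,-0.68]]),
([-59.8,-23.6,68.8,143.2,-89.9,3.1,122.5],[0.5357,-0.0429,0.2127],[[-0.291,0.596,0.749],[0.957,0.193,0.218],[-0.015,0.78,-0.626]])]
best=[]
for s in itertools.product([1,-1],repeat=7):
    s=np.array(s)
    # constant tool rot: R_fk*C=R_meas
    C=[fk(q,s,np.zeros(7))[1].inv()*Ro.from_matrix(R) for q,p,R in D]
    e=max((C[0].inv()*c).magnitude() for c in C)
    best.append((e,tuple(s)))
best.sort();
for e,s in best[:3]:
    s=np.array(s)
    f=lambda L:np.concatenate([fk(q,s,L)[0]-np.array(p) for q,p,R in D])
    o=least_squares(f,[.3,0,.4,0,.4,0,.2]);print(np.degrees(e),s,np.round(o.x,3),np.abs(o.fun).max())
    print(np.round((fk(D[0][0],s,o.x)[1].inv()*Ro.from_matrix(D[0][2])).as_matrix(),2))
E
python3 fit.py
```

```text
0.18200615233587475 [-1  1 -1  1 -1  1 -1] [ 0.279  0.026  0.494 -0.026  0.478  0.006  0.337] 0.03954353571636157
[[ 0. -1.  0.]
 [ 1.  0.  0.]
 [-0.  0.  1.]]
41.88488266646008 [-1 -1 -1 -1 -1  1 -1] [-0.04  -0.143 -0.508  0.362 -1.417 -0.452  0.345] 0.03946104579678977
[[ 0.08  0.68 -0.73]
 [ 1.   -0.08  0.04]
 [-0.04 -0.73 -0.68]]
49.88316893962466 [ 1 -1 -1 -1 -1 -1 -1] [-0.464 -0.166  0.955  0.14   0.02   0.039  0.3  ] 0.3349680038459317
[[ 0.35  0.94 -0.  ]
 [-0.94  0.35 -0.  ]
 [-0.    0.    1.  ]]
```

```bash
Q='python3 -c "
from h import *
s=r.observe();print(np.round(s[\"qpos\"],3).tolist(),np.round(s[\"eef_pos\"],4).tolist())"'; python3 -m jog '[[[1.3,0,0,-1,1,-11,-0.45],[2.6,0,0,-2,3,-22,-0.45],[3.9,0,0,-4,4,-33,-0.45],[5.2,0,0,-5,6,-44,-0.45],[6.5,0,0,-6,7,-55,-0.45],[7.8,0,0,-8,8,-66,-0.45],[9,0,0,-9,10,-77,-0.45],[10.2,0,0,-10,11,-88,-0.45]]]'; eval $Q;  python3 -m jog '[[[0,0,0,0,0,20,-0.45],[0,0,0,0,0,40,-0.45],[0,0,0,0,0,60,-0.45],[0,0,0,0,0,80,-0.45],[0,0,0,0,0,100,-0.45],[0,0,0,0,0,120,-0.45],[0,0,0,0,0,140,-0.45],[0,0,0,0,0,160,-0.45]]]'; eval $Q
```

```text
time: 4.9
eef_pos: [0.4776, -0.0721, 0.2773]
tcp_rot: [[-0.3, 0.894, 0.332], [0.954, 0.288, 0.087], [-0.018, 0.342, -0.939]]
contact_force: [-0.0, 0.6, -0.2]
opening: 0.0236
time: 5.7
eef_pos: [0.5312, -0.0582, 0.1266]
tcp_rot: [[-0.3, 0.894, 0.332], [0.954, 0.288, 0.087], [-0.018, 0.343, -0.939]]
contact_force: [0.7, 0.2, 0.2]
opening: 0.0234  File "<string>", line 1
    from h import fit.py h.py kin.py pics s=r.observe();print(np.round(s["qpos"],3).tolist(),np.round(s["eef_pos"],4).tolist())
IndentationError: unexpected indent
  File "<string>", line 1
    from h import fit.py h.py kin.py pics s=r.observe();print(np.round(s["qpos"],3).tolist(),np.round(s["eef_pos"],4).tolist())
IndentationError: unexpected indent
```

```bash
cat > q.py <<'E'
from h import *
s=r.observe();print(np.round(s["qpos"],3).tolist(),np.round(s["eef_pos"],4).tolist(),'tilt',round(float(np.degrees(np.arccos(-s['tcp_rot'][2,2]))),1))
open('log.txt','a').write(repr((s['qpos'].tolist(),s['eef_pos'].tolist(),s['tcp_rot'].tolist()))+'\n')
E
python3 q.py; python3 -m jog '[[[0,0,0,1,-20,8,-0.45],[0,0,0,2,-40,16,-0.45],[0,0,0,3,-59,23,-0.45],[-1.5,0,0,3,-59,23,-0.45],[-3,0,0,3,-59,23,-0.45],[-4.5,0,0,3,-59,23,-0.45],[-6,0,0,3,-59,23,-0.45],[-7,0,0,3,-59,23,-0.45]]]'; python3 q.py
```

```text
[3.951, 8.167, 2.208, 126.548, -16.081, 27.324, 36.881] [0.5312, -0.0582, 0.1266] tilt 20.1
time: 6.5
eef_pos: [0.481, -0.0625, 0.0652]
tcp_rot: [[-0.334, 0.803, 0.494], [0.942, 0.273, 0.193], [0.019, 0.53, -0.848]]
contact_force: [-0.1, -0.3, -1.6]
opening: 0.0237
[46.882, 14.079, -33.643, 138.206, -70.791, 11.581, 102.895] [0.481, -0.0625, 0.0652] tilt 32.0
```

```bash
cat >> kin.py <<'E'
S=np.array([-1,1,-1,1,-1,1,-1.])
def fk2(q,V):
    V=V.reshape(7,3);q=np.radians(q)*S;R=Ro.identity();p=np.zeros(3)
    for i,a in enumerate('zyzyzyz'):
        R=R*Ro.from_euler(a,q[i]);p=p+R.apply(V[i])
    return p,R
C=Ro.from_matrix([[0,-1,0],[1,0,0],[0,0,1.]])
E
cat > fit2.py <<'E'
from kin import *
D=[]
src=open('fit.py').read().split('best=[]')[0]; exec(src)
D=[(d[0],d[1]) for d in D]+[(a[0],a[1]) for a in map(eval,open('log.txt'))]
# remove gauge: y-joint segs keep only x,y; z-joint segs keep all
M=np.zeros((7,3),bool);M[0,2]=1;M[2]=1;M[4]=1;M[5,0]=1;M[6,2]=1
M[2,1]=M[4,1]=1
x0=np.zeros(21);x0[[2,8,14,20]]=[.28,.49,.48,.337]
def V(x):
    v=np.zeros(21);v[M.ravel()]=x;return v
o=least_squares(lambda x:np.concatenate([fk2(q,V(x))[0]-p for q,p in D]+[1e-4*(x-x0[M.ravel()])]),x0[M.ravel()])
print(np.round(V(o.x).reshape(7,3),4)); print(np.round([1000*np.linalg.norm(fk2(q,V(o.x))[0]-p) for q,p in D],1))
np.save('V.npy',V(o.x))
E
python3 fit2.py
```

```text
[[ 0.000e+00  0.000e+00  3.544e-01]
 [ 0.000e+00  0.000e+00  0.000e+00]
 [-7.000e-03 -4.220e-02  4.586e-01]
 [ 0.000e+00  0.000e+00  0.000e+00]
 [ 5.400e-03 -3.000e-04  5.118e-01]
 [-1.080e-02  0.000e+00  0.000e+00]
 [ 0.000e+00  0.000e+00  3.406e-01]]
[ 6.8  5.7  5.7  5.1  4.  10.6]
```

```bash
cat > reach.py <<'E'
from kin import *
V=np.load('V.npy')
lo=np.array([-149.38,-23.57,-84.95,0,-89.99,3.08,-163.45])+1;hi=np.array([149.38,123.04,90,143.3,269.99,112.72,163.45])-1
def tool(yaw,tilt,side=0):
    n=np.array([np.cos(yaw),np.sin(yaw),0]);R=np.c_[np.cross(n,[0,0,-1]),n,[0,0,-1.]]
    return Ro.from_matrix(R)*Ro.from_euler('x',-tilt,degrees=True)
def ik(p,R,tries=12,seed=0,q0=None):
    rng=np.random.default_rng(seed);best=None
    def f(q):
        pp,RR=fk2(q,V);return np.r_[(pp-p)*10,(R.inv()*RR*C).as_rotvec()*3]
    for k in range(tries):
        x0=q0 if (q0 is not None and k==0) else rng.uniform(np.maximum(lo,-120),np.minimum(hi,120))
        o=least_squares(f,np.clip(x0,lo+.1,hi-.1),bounds=(lo,hi),x_scale=50,max_nfev=80)
        if best is None or o.cost<best[0]:best=(o.cost,o.x)
        if best[0]<1e-5:break
    return best
if __name__=='__main__':
    yaw=np.radians(16);n=np.array([np.cos(yaw),np.sin(yaw),0]);heel=np.array([.648,-.022,0])
    for phi in[0,20,40,60,77]:
        a=np.radians(phi);h=heel+n*(.025*np.cos(a)-.17*np.sin(a))+np.array([0,0,.025*np.sin(a)+.17*np.cos(a)])
        out=[]
        for dy in (0,-15,15,30,-30):
          m=-1
          for t in range(0,85,10):
            R=tool(yaw+np.radians(dy),t);c,q=ik(h+R.apply([0,0,.018]),R)
            if c<2e-4:m=t;qm=q
          out.append((dy,m))
        print(phi,np.round(h,3),out,np.round(qm,0))
E
time python3 reach.py
```

```text
0 [ 0.672 -0.015  0.17 ] [(0, 80), (-15, 80), (15, 80), (30, 80), (-30, 80)] [  23.   40.  -38.  133.  155.   77. -153.]
20 [ 0.615 -0.032  0.168] [(0, 80), (-15, 80), (15, 80), (30, 80), (-30, 80)] [  16.   35.  -30.  140.  154.   80. -161.]
40 [ 0.561 -0.047  0.146] [(0, 80), (-15, 50), (15, 80), (30, 80), (-30, 50)] [  70.   32.  -82.  142.  121.   46. -118.]
60 [ 0.518 -0.059  0.107] [(0, 80), (-15, 40), (15, 80), (30, 80), (-30, 40)] [  65.   21.  -72.  142.  111.   30. -116.]
77 [ 0.494 -0.066  0.063] [(0, 80), (-15, 30), (15, 80), (30, 80), (-30, 30)] [  55.   22.  -58.  139.   96.   23. -101.]
real	3m32.154s
user	3m24.819s
sys	0m0.188s
```

```bash
cat > sim.py <<'E'
from reach import *
def jac(q):
    p0,R0=fk2(q,V);J=np.zeros((6,7))
    for i in range(7):
        d=q.copy();d[i]+=.05;p,R=fk2(d,V);J[:3,i]=(p-p0)/np.radians(.05);J[3:,i]=(R*R0.inv()).as_rotvec()/np.radians(.05)
    return p0,R0*C,J
def go(q,p,R,rows,lab=''):
    p0,R0,_=jac(q);rv=(R*R0.inv()).as_rotvec()
    for k in range(1,rows+1):
        pt=p0+(p-p0)*k/rows;Rt=Ro.from_rotvec(rv*k/rows)*R0
        for _ in range(6):
            pc,Rc,J=jac(q);e=np.r_[pt-pc,(Rt*Rc.inv()).as_rotvec()]
            free=np.ones(7,bool)
            for _ in range(3):
                Jf=J[:,free];dq=np.zeros(7);dq[free]=np.degrees(Jf.T@np.linalg.solve(Jf@Jf.T+1e-4*np.eye(6),e))
                bad=free&(((q+dq)<lo)|((q+dq)>hi))
                if not bad.any():break
                free&=~bad
            q=np.clip(q+np.clip(dq,-2.5,2.5),lo,hi)
    pc,Rc,_=jac(q)
    print(lab,np.round(q,0),'err mm',round(1000*np.linalg.norm(pt-pc),1),'deg',round(np.degrees((Rt*Rc.inv()).magnitude()),1))
    return q
yw=np.radians
heel=np.array([.648,-.022,0])
def hand(phi,yaw=16):
    y=yw(yaw);n=np.array([np.cos(y),np.sin(y),0]);a=np.radians(phi)
    return heel+n*(.025*np.cos(a)-.17*np.sin(a))+np.array([0,0,.025*np.sin(a)+.17*np.cos(a)])
E
cat > s1.py <<'E'
from sim import *
q0=np.array([46.882, 14.079, -33.643, 138.206, -70.791, 11.581, 102.895])
for ym in(-15,-30,-45):
    print('ym',ym)
    q=go(q0,np.array([.58,-.05,.30]),tool(yw(ym),0),10,'A')
    q=go(q,np.array([.58,-.05,.30]),tool(yw(ym),60),12,'B')
    q=go(q,np.array([.58,-.05,.30]),tool(yw(16),60),8,'C')
    for T in(45,):
        q1=go(q,hand(0)+[-.02,-.01,.08],tool(yw(16),T),8,'D')
        q1=go(q1,hand(0)+tool(yw(16),T).apply([0,0,.02]),tool(yw(16),T),8,'E')
        for ph,t in((20,45),(40,50),(60,65),(77,75)):
            R=tool(yw(16),t);q1=go(q1,hand(ph)+R.apply([0,0,.02]),R,10,str(ph))
E
python3 s1.py
```

```text
ym -15
A [-30.  15.  36.  97.  -9.  72.  -7.] err mm 0.0 deg 0.0
B [   5.  -12.  -16.  142.   94.   20. -108.] err mm 24.5 deg 6.1
C [ -65.  -22.   64.  138.  166.    5. -142.] err mm 55.1 deg 2.2
D [-89. -23.  88. 126.  50.  12. -26.] err mm 24.6 deg 5.6
E [-92. -23.  88. 130.  51.  11. -27.] err mm 93.7 deg 0.7
20 [-88. -23.  88. 133.  50.   8. -23.] err mm 59.3 deg 1.0
40 [ -83.  -23.   88.  141.  166.    5. -136.] err mm 51.2 deg 1.3
60 [ -85.  -23.   88.  142.  188.   19. -159.] err mm 148.5 deg 4.1
77 [ -87.  -23.   88.  142.  187.   27. -159.] err mm 246.2 deg 6.4
ym -30
A [-43.  19.  52.  97. -16.  72. -17.] err mm 0.0 deg 0.0
B [ -47.   -7.   22.  137.   88.   47. -119.] err mm 0.0 deg 0.0
C [ -68.  -21.   65.  139.  166.    8. -143.] err mm 64.7 deg 2.5
D [-86. -22.  85. 127.  61.  10. -38.] err mm 39.0 deg 8.5
E [-88. -22.  85. 131.  47.  10. -23.] err mm 100.8 deg 0.6
20 [-88. -21.  88. 133.  41.   7. -15.] err mm 59.8 deg 0.9
40 [ -87.  -21.   88.  139.  147.    6. -120.] err mm 58.1 deg 2.2
60 [ -90.  -21.   88.  141.  176.   19. -150.] err mm 162.1 deg 5.2
77 [ -89.  -21.   88.  141.  186.   27. -159.] err mm 255.2 deg 6.7
ym -45
A [-52.  27.  68.  97. -26.  74. -24.] err mm 0.0 deg 0.0
B [-104.   22.   81.  129.   59.   41. -116.] err mm 0.0 deg 0.0
C [-102.    2.   81.  140.  152.   20. -156.] err mm 182.5 deg 6.9
D [-91. -17.  85. 129. 102.   5. -90.] err mm 60.2 deg 11.7
E [-87. -15.  85. 133.  15.   4.   5.] err mm 105.1 deg 0.8
20 [-83. -20.  85. 136.  33.   4.  -6.] err mm 65.8 deg 0.3
40 [ -83.  -22.   87.  140.  158.    5. -129.] err mm 53.9 deg 1.6
60 [ -86.  -22.   87.  141.  182.   19. -154.] err mm 155.9 deg 4.6
77 [ -87.  -22.   87.  141.  188.   27. -160.] err mm 250.5 deg 6.4
```

```bash
nproc; cat > fast.py <<'E'
# fast kinematics (numpy only), mirrors sim.go
import numpy as np, cv2
from reach import V,lo,hi
VV=V.reshape(7,3);S=np.array([-1,1,-1,1,-1,1,-1.]);AX=[2,1,2,1,2,1,2]
Cm=np.array([[0,-1,0],[1,0,0],[0,0,1.]])
def rot(a,t):
    c,s=np.cos(t),np.sin(t)
    return np.array([[c,-s,0],[s,c,0],[0,0,1]]) if a==2 else np.array([[c,0,s],[0,1,0],[-s,0,c]])
def fj(q):
    R=np.eye(3);p=np.zeros(3);axs=[];ps=[]
    for i in range(7):
        axs.append(S[i]*R[:,AX[i]]);ps.append(p);R=R@rot(AX[i],np.radians(q[i])*S[i]);p=p+R@VV[i]
    J=np.array([np.r_[np.cross(a,p-o),a] for a,o in zip(axs,ps)]).T
    return p,R@Cm,J
rv=lambda R:cv2.Rodrigues(R)[0].ravel()
def go(q,p,R,rows,it=4):
    p0,R0,_=fj(q);w=rv(R@R0.T);worst=0
    for k in range(1,rows+1):
        pt=p0+(p-p0)*k/rows;Rt=cv2.Rodrigues(w*k/rows)[0]@R0
        for _ in range(it):
            pc,Rc,J=fj(q);e=np.r_[pt-pc,rv(Rt@Rc.T)];free=np.ones(7,bool)
            for _ in range(3):
                Jf=J[:,free];dq=np.zeros(7);dq[free]=np.degrees(Jf.T@np.linalg.solve(Jf@Jf.T+1e-4*np.eye(6),e))
                bad=free&(((q+dq)<lo)|((q+dq)>hi))
                if not bad.any():break
                free&=~bad
            q=np.clip(q+np.clip(dq,-3,3),lo,hi)
        worst=max(worst,np.linalg.norm(e[:3])*1000,np.degrees(np.linalg.norm(e[3:])))
    return q,max(np.linalg.norm(e[:3])*1000,np.degrees(np.linalg.norm(e[3:]))),worst
def tool(yaw,t,s=0):
    y,t,s=np.radians([yaw,t,s]);n=np.array([np.cos(y),np.sin(y),0])
    R=np.c_[np.cross(n,[0,0,-1.]),n,[0,0,-1.]]
    c,d=np.cos(-t),np.sin(-t);Rx=np.array([[1,0,0],[0,c,-d],[0,d,c]])
    return R@Rx@rot(1,s)
heel=np.array([.648,-.022,0])
def hand(phi,yaw=16):
    y,a=np.radians([yaw,phi]);n=np.array([np.cos(y),np.sin(y),0])
    return heel+n*(.025*np.cos(a)-.17*np.sin(a))+np.array([0,0,.025*np.sin(a)+.17*np.cos(a)])
def arc(q,sched,yaw=16,dep=.02):
    tot=0;q1=q
    for ph,t in sched:
        R=tool(yaw,t);q1,e,w=go(q1,hand(ph)+R@[0,0,dep],R,8);tot=max(tot,w)
    return q1,tot
E
cat > s2.py <<'E'
from fast import *
import sys,time
from multiprocessing import Pool
q0=np.array([46.882, 14.079, -33.643, 138.206, -70.791, 11.581, 102.895])
sched={a:((0,a),(20,max(a,25)),(40,max(a,45)),(60,58),(77,65)) for a in(20,35,45)}
def one(seed):
    rng=np.random.default_rng(seed);res=[]
    t0=time.time()
    while time.time()-t0<100:
        q=q0;w=[]
        for k in range(rng.integers(1,4)):
            u=(np.round(rng.uniform([.48,-.25,.25],[.75,.25,.45]),2),round(rng.uniform(-60,110)),round(rng.uniform(0,70)),round(rng.uniform(-25,25)))
            q,e,_=go(q,u[0],tool(*u[1:]),10);w.append((u[0].tolist(),)+u[1:]+(round(e,1),))
        a=int(rng.choice([20,35,45]));R=tool(16,a)
        q,e1,_=go(q,hand(0)+R@[0,0,-.08],R,10)
        if e1>3:continue
        qq,e=arc(q,sched[a]);res.append((e,w,a,np.round(q).tolist(),np.round(qq).tolist()))
    return res
if __name__=='__main__':
    with Pool() as P: res=sum(P.map(one,range(8)),[])
    res.sort(key=lambda x:x[0]);print(len(res))
    for x in res[:8]:print(x)
E
OMP_NUM_THREADS=1 timeout 400 python3 s2.py
```

```text
4
2128
(np.float64(19.175971724861355), [([0.54, 0.07, 0.41], 104, 11, -1, np.float64(0.0)), ([0.72, -0.04, 0.37], -56, 47, 21, np.float64(99.2)), ([0.7, 0.19, 0.38], -18, 54, -14, np.float64(0.0))], 20, [70.0, 31.0, -84.0, 108.0, 36.0, 52.0, -10.0], [110.0, 84.0, -65.0, 142.0, 176.0, 17.0, -76.0])
(np.float64(19.17896605240839), [([0.53, -0.11, 0.37], -32, 37, -19, np.float64(45.0)), ([0.66, 0.2, 0.36], -60, 35, 7, np.float64(0.0))], 20, [70.0, 31.0, -84.0, 108.0, 36.0, 52.0, -10.0], [110.0, 84.0, -65.0, 142.0, 176.0, 17.0, -76.0])
(np.float64(19.20692496922453), [([0.66, -0.2, 0.27], 8, 46, 16, np.float64(0.0)), ([0.71, -0.06, 0.45], -36, 47, -13, np.float64(93.6)), ([0.67, -0.02, 0.26], -52, 21, -20, np.float64(0.0))], 20, [70.0, 31.0, -84.0, 108.0, 36.0, 52.0, -10.0], [110.0, 84.0, -65.0, 142.0, 176.0, 17.0, -76.0])
(np.float64(19.208066826441684), [([0.53, 0.0, 0.29], 89, 36, 22, np.float64(0.0)), ([0.49, 0.08, 0.43], -56, 2, 0, np.float64(56.2)), ([0.66, 0.05, 0.38], -30, 49, -24, np.float64(0.0))], 20, [70.0, 31.0, -84.0, 108.0, 36.0, 52.0, -10.0], [110.0, 84.0, -65.0, 142.0, 
[... 279 characters left out ...]
526165096), [([0.68, 0.18, 0.45], -13, 32, -12, np.float64(97.6)), ([0.67, 0.11, 0.29], -23, 64, 5, np.float64(13.9))], 20, [70.0, 31.0, -84.0, 108.0, 36.0, 52.0, -10.0], [110.0, 84.0, -65.0, 142.0, 176.0, 17.0, -76.0])
(np.float64(19.268904294933755), [([0.58, -0.1, 0.27], -20, 38, -14, np.float64(46.4)), ([0.65, -0.04, 0.34], -25, 55, -21, np.float64(0.0))], 20, [70.0, 31.0, -84.0, 108.0, 36.0, 52.0, -10.0], [110.0, 84.0, -65.0, 142.0, 176.0, 17.0, -76.0])
(np.float64(19.2833618796654), [([0.48, 0.11, 0.38], -37, 12, -14, np.float64(51.0)), ([0.65, 0.18, 0.41], -29, 23, 2, np.float64(0.0))], 20, [70.0, 31.0, -84.0, 108.0, 36.0, 52.0, -10.0], [110.0, 84.0, -65.0, 142.0, 176.0, 17.0, -76.0])
```

```bash
cat > s3.py <<'E'
from fast import *
q=np.array([-79.687,21.939,2.515,91.553,-1.026,66.532,-2.859])
R0=fj(q)[1]
st=[((.3295,.2765,.2768),[[-0.719,.695,0],[.695,.719,.001],[0,.001,-1]]),
((.4809,-.073,.2771),[[-.322,.947,.002],[.947,.322,.002],[.001,.003,-1]]),
((.5129,-.0507,.1864),[[-.339,.644,.686],[.941,.219,.259],[.017,.733,-.68]]),
((.5357,-.0429,.2127),[[-.291,.596,.749],[.957,.193,.218],[-.015,.78,-.626]]),
((.4776,-.0721,.2773),[[-.3,.894,.332],[.954,.288,.087],[-.018,.342,-.939]]),
((.5312,-.0582,.1266),[[-.3,.894,.332],[.954,.288,.087],[-.018,.343,-.939]]),
((.481,-.0625,.0652),[[-.334,.803,.494],[.942,.273,.193],[.019,.53,-.848]])]
real=[[-63.1,-6,16.6,117.6,1.8,68.1,-1.3],None,[-60.4,-23.2,73.7,142.9,-48.7,8.4,85.4],[-59.8,-23.6,68.8,143.2,-89.9,3.1,122.5],None,[4,8.2,2.2,126.5,-16,27.3,36.9],[46.9,14,-33.6,138.2,-70.8,11.6,102.9]]
for (p,R),a in zip(st,real):
    q,e,w=go(q,np.array(p),np.array(R),8);print(np.round(q),round(e,1),round(w,1),'real',a)
    if a: q=np.array(a,float)
E
python3 s3.py
```

```text
[-65.  -7.  18. 118.   2.  69.  -2.] 0.0 0.0 real [-63.1, -6, 16.6, 117.6, 1.8, 68.1, -1.3]
[-39.   1.  43. 111.  -1.  68.  23.] 0.0 0.0 real None
[-66. -21.  78. 139. -28.   9.  61.] 17.8 17.8 real [-60.4, -23.2, 73.7, 142.9, -48.7, 8.4, 85.4]
[-60. -23.  70. 142. -81.   5. 114.] 5.5 5.5 real [-59.8, -23.6, 68.8, 143.2, -89.9, 3.1, 122.5]
[ 19. -12.  -9. 125. -13.  49.  35.] 0.0 54.8 real None
[ 17.   8. -11. 127. -12.  27.  33.] 0.0 0.0 real [4, 8.2, 2.2, 126.5, -16, 27.3, 36.9]
[ 51.  13. -37. 140. -71.  11. 104.] 2.3 2.3 real [46.9, 14, -33.6, 138.2, -70.8, 11.6, 102.9]
```

```bash
cat > s4.py <<'E'
from fast import *
import time
from multiprocessing import Pool
def one(seed):
    rng=np.random.default_rng(seed);res=[];t0=time.time()
    while time.time()-t0<60:
        a=int(rng.choice([20,30,40,50,60]));yaw=int(rng.choice([6,16,26,36]));tf=int(rng.choice([45,55,65,75]));fl=int(rng.choice([0,180]))
        F=np.diag([-1.,-1,1]) if fl else np.eye(3)
        TT=lambda t:tool(yaw,t)@F
        q=rng.uniform(np.maximum(lo,-140),np.minimum(hi,200))
        R=TT(a);q,e,_=go(q,hand(0)+R@[0,0,.02],R,1,it=60)
        if e>1:continue
        qs=q;tot=0
        for ph in(10,20,30,40,50,60,70,77):
            t=max(a,a+(tf-a)*ph/77);R=TT(t);q,e,w=go(q,hand(ph)+R@[0,0,.02],R,4);tot=max(tot,w)
            if tot>8:break
        res.append((tot,ph,a,tf,yaw,fl,np.round(qs).tolist(),np.round(q).tolist()))
    return res
if __name__=='__main__':
    with Pool(4) as P: res=sum(P.map(one,range(4)),[])
    good=[x for x in res if x[0]<4];print(len(res),len(good))
    import pickle;pickle.dump(good,open('good.pkl','wb'))
    from collections import Counter
    print(sorted(Counter((x[2],x[3],x[4],x[5]) for x in good).items()))
    for x in sorted(good,key=lambda x:-x[3])[:14]:print(x)
E
OMP_NUM_THREADS=1 python3 s4.py
```

```text
383 117
[((20, 45, 16, 0), 1), ((20, 45, 16, 180), 1), ((20, 45, 36, 0), 9), ((20, 45, 36, 180), 4), ((20, 55, 36, 0), 4), ((20, 55, 36, 180), 1), ((20, 65, 36, 0), 4), ((20, 75, 36, 0), 5), ((20, 75, 36, 180), 1), ((30, 45, 36, 0), 2), ((30, 45, 36, 180), 3), ((30, 55, 26, 0), 1), ((30, 55, 36, 0), 4), ((30, 65, 26, 0), 1), ((30, 65, 36, 0), 6), ((30, 75, 36, 0), 1), ((40, 45, 16, 0), 2), ((40, 45, 16, 180), 2), ((40, 45, 36, 0), 3), ((40, 55, 26, 0), 1), ((40, 55, 36, 0), 1), ((40, 55, 36, 180), 2), ((40, 65, 26, 0), 2), ((40, 65, 26, 180), 1), ((40, 65, 36, 0), 6), ((40, 65, 36, 180), 3), ((40, 75, 36, 0), 5), ((40, 75, 36, 180), 1), ((50, 45, 36, 0), 3), ((50, 45, 36, 180), 1), ((50, 55, 26, 0), 1), ((50, 55, 36, 0), 1), ((50, 55, 36, 180), 3), ((50, 65, 36, 0), 1), ((50, 65, 36, 180), 3), ((50, 75, 26, 0), 1), ((50, 75, 26, 180), 1), ((50, 75, 36, 180), 3), ((60, 45, 26, 0), 1), ((60, 45, 36, 0), 2), ((60, 45, 36, 180), 5), ((60, 55, 26, 0), 1), ((60, 55, 26, 180), 1), ((60, 55, 36, 0), 3), ((60, 55, 36, 180), 1), ((60, 65, 26, 180), 1), ((60, 65, 36, 0), 1), ((60, 65, 36, 180),
[... 1457 characters left out ...]
, 0, [64.0, 35.0, -64.0, 115.0, 6.0, 19.0, 45.0], [118.0, 95.0, -65.0, 131.0, 24.0, 18.0, 91.0])
(np.float64(3.81311186087937e-05), 77, 20, 75, 36, 0, [55.0, 37.0, -65.0, 104.0, 31.0, 44.0, 17.0], [122.0, 101.0, -67.0, 131.0, 41.0, 23.0, 78.0])
(np.float64(2.218894711219761e-05), 77, 20, 75, 36, 0, [47.0, 31.0, -53.0, 104.0, 18.0, 41.0, 25.0], [118.0, 95.0, -65.0, 131.0, 25.0, 18.0, 91.0])
(np.float64(1.9949880162727347e-05), 77, 50, 75, 26, 0, [-51.0, 62.0, 75.0, 123.0, 235.0, 73.0, 111.0], [-13.0, 69.0, 38.0, 137.0, 214.0, 111.0, 162.0])
(np.float64(1.9079127523592517e-06), 77, 50, 75, 36, 180, [65.0, 36.0, -59.0, 118.0, -44.0, 14.0, -83.0], [109.0, 82.0, -61.0, 131.0, -28.0, 17.0, -43.0])
```

```bash
cat > s5.py <<'E'
from fast import *
q0=np.array([46.882, 14.079, -33.643, 138.206, -70.791, 11.581, 102.895])
for yaw in(24,30,36):
  for a in(20,30,40):
    for tf in(60,75):
      R=tool(yaw,a);q,e1,_=go(q0,np.array([.50,-.09,.30]),R,10);qa=q
      q,e2,_=go(q,hand(0)+R@[0,0,-.06],R,10)
      q,e3,_=go(q,hand(0)+R@[0,0,.02],R,8);qs=q;tot=0
      for ph in range(7,78,7):
        t=a+(tf-a)*ph/77;R=tool(yaw,t);q,e,w=go(q,hand(ph)+R@[0,0,.02],R,8);tot=max(tot,w)
      print(yaw,a,tf,np.round([e1,e2,e3,tot],1),np.round(qs),np.round(q))
E
python3 s5.py
```

```text
24 20 60 [ 0.   0.   0.  83.2] [ 18.  22. -20. 106.  -2.  35.  27.] [101.  49. -77. 138. -89.   4. 154.]
24 20 75 [ 0.   0.   0.  57.9] [ 18.  22. -20. 106.  -2.  35.  27.] [118.  91. -61. 137. -47.   4. 160.]
24 30 60 [ 0.   0.   0.  46.9] [ 26.  20. -25. 113. -14.  23.  40.] [109.  63. -69. 139. -67.   4. 154.]
24 30 75 [  0.    0.    0.  156.4] [ 26.  20. -25. 113. -14.  23.  40.] [104.  58. -83. 135. -89.   4. 155.]
24 40 60 [ 0.   0.   0.  81.7] [ 35.  21. -32. 119. -46.  13.  74.] [104.  50. -78. 139. -89.   4. 155.]
24 40 75 [ 0.   0.   0.  53.9] [ 35.  21. -32. 119. -46.  13.  74.] [118.  91. -61. 137. -46.   4. 160.]
30 20 60 [0. 0. 0. 8.] [ 19.  23. -19. 105.  -5.  36.  36.] [103.  65. -66. 137. -70.   4. 160.]
30 20 75 [0.  0.  0.  2.5] [ 19.  23. -19. 105.  -5.  36.  36.] [111.  83. -60. 134. -54.  12. 162.]
30 30 60 [0.  0.  0.  7.2] [ 27.  21. -25. 111. -20.  26.  52.] [103.  65. -66. 137. -73.   4. 162.]
30 30 75 [0.  0.  0.  4.9] [ 27.  21. -25. 111. -20.  26.  52.] [111.  83. -60. 134. -54.  12. 162.]
30 40 60 [ 0.   0.   0.  39.2] [ 36.  22. -31. 117. -48.  18.  82.] [ 88.  41. -54. 136. -89.  25. 162.]
30 40 75 [ 0.   0.   0.  16.6] [ 36.  22. -31. 117. -48.  18.  82.] [111.  83. -60. 134. -54.  12. 162.]
36 20 60 [0. 0. 0. 0.] [ 20.  23. -19. 104.  -8.  38.  45.] [ 90.  52. -55. 134. -78.  20. 162.]
36 20 75 [0. 0. 0. 0.] [ 20.  23. -19. 104.  -8.  38.  45.] [102.  72. -55. 131. -59.  24. 162.]
36 30 60 [0. 0. 0. 0.] [ 28.  22. -24. 110. -23.  29.  61.] [ 91.  52. -56. 134. -77.  20. 162.]
36 30 75 [0. 0. 0. 0.] [ 28.  22. -24. 110. -23.  29.  61.] [102.  72. -55. 131. -59.  24. 162.]
36 40 60 [ 0.  0.  0. 20.] [ 36.  23. -30. 115. -47.  24.  88.] [ 71.  37. -37. 134. -89.  37. 162.]
36 40 75 [0. 0. 0. 0.] [ 36.  23. -30. 115. -47.  24.  88.] [101.  72. -55. 131. -59.  24. 162.]
```

```bash
cat > s6.py <<'E'
from fast import *
q0=np.array([46.882, 14.079, -33.643, 138.206, -70.791, 11.581, 102.895])
for y0,y1,yp in((22,36,1),(26,40,1),(26,40,.5),(22,40,.5),(30,40,1)):
  for a,tf in((20,70),(25,65)):
      R=tool(y0,a);q,e1,_=go(q0,np.array([.50,-.09,.30]),R,10)
      q,e2,_=go(q,hand(0)+R@[0,0,-.06],R,10)
      q,e3,_=go(q,hand(0)+R@[0,0,.02],R,8);qs=q;tot=0
      for ph in range(7,78,7):
        t=a+(tf-a)*ph/77;R=tool(y0+(y1-y0)*(ph/77)**yp,t);q,e,w=go(q,hand(ph)+R@[0,0,.02],R,8);tot=max(tot,w)
      qe=q;q,e4,w4=go(q,hand(ph)+R@[0,-.005,.02],R,3);q,e4,w4=go(q,hand(ph)+R@[0,-.005,-.06],R,8)
      print(y0,y1,yp,a,tf,np.round([e1,e2,e3,tot,w4],1),np.round(qs),np.round(qe),np.round(q))
E
python3 s6.py
```

```text
22 36 1 20 70 [0. 0. 0. 0. 0.] [ 18.  22. -20. 106.  -1.  35.  24.] [107.  77. -62. 133. -29.  14. 133.] [117.  68. -61. 135. -28.  26. 132.]
22 36 1 25 65 [0. 0. 0. 0. 0.] [ 22.  21. -23. 110.  -5.  28.  28.] [106.  73. -65. 134. -18.  10. 118.] [118.  65. -67. 136. -18.  22. 118.]
26 40 1 20 70 [0. 0. 0. 0. 0.] [ 19.  22. -19. 106.  -3.  35.  30.] [102.  70. -59. 130. -41.  21. 142.] [110.  61. -57. 131. -38.  33. 140.]
26 40 1 25 65 [0. 0. 0. 0. 0.] [ 23.  21. -22. 109.  -8.  29.  36.] [101.  67. -62. 131. -36.  17. 133.] [110.  58. -61. 133. -34.  29. 132.]
26 40 0.5 20 70 [0. 0. 0. 0. 0.] [ 19.  22. -19. 106.  -3.  35.  30.] [100.  69. -58. 130. -46.  22. 147.] [108.  59. -55. 131. -43.  34. 144.]
26 40 0.5 25 65 [0. 0. 0. 0. 0.] [ 23.  21. -22. 109.  -8.  29.  36.] [100.  66. -61. 131. -40.  18. 137.] [109.  56. -60. 133. -38.  30. 135.]
22 40 0.5 20 70 [0. 0. 0. 0. 0.] [ 18.  22. -20. 106.  -1.  35.  24.] [103.  72. -60. 130. -36.  20. 138.] [111.  63. -58. 131. -34.  32. 136.]
22 40 0.5 25 65 [0. 0. 0. 0. 0.] [ 22.  21. -23. 110.  -5.  28.  28.] [102.  69. -63. 131. -28.  16. 126.] [113.  61. -63. 133. -27.  28. 125.]
30 40 1 20 70 [0. 0. 0. 0. 0.] [ 19.  23. -19. 105.  -5.  36.  36.] [ 98.  66. -56. 130. -54.  25. 153.] [104.  56. -52. 131. -49.  37. 149.]
30 40 1 25 65 [0. 0. 0. 0. 0.] [ 23.  22. -22. 108. -11.  31.  43.] [ 97.  62. -58. 131. -51.  20. 146.] [105.  52. -56. 133. -47.  33. 142.]
```

```bash
cat > w.py <<'E'
from fast import *
from plant import r
def to(p,R,rows=8,a=None):
    """turn (units of 5 deg) and shift (mm) from the present pose to pose p,R"""
    s=r.observe();R0=s['tcp_rot'];return np.r_[rv(R0.T@R)*36/np.pi,R0.T@(np.asarray(p)-s['eef_pos'])*1000]
E
python3 -c "
from w import *
print(np.round(to([.50,-.09,.30],tool(24,20)),2))"
```

```text
[ 2.4100e+00  1.9000e-01 -9.1000e-01 -2.7630e+01  1.3214e+02 -1.9500e+02]
```

```bash
python3 -m jog '[[[0.3,0,-0.1,-3,16,-24,-0.3],[0.6,0,-0.2,-7,33,-49,-0.3],[0.9,0.1,-0.3,-10,50,-73,-0.3],[1.2,0.1,-0.45,-14,66,-98,-0.3],[1.5,0.1,-0.6,-17,82,-122,-0.3],[1.8,0.1,-0.7,-21,99,-146,-0.3],[2.1,0.2,-0.8,-24,116,-170,-0.3],[2.4,0.2,-0.9,-28,132,-195,-0.3]]]'; python3 q.py; python3 - <<'E'
from w import *
import h
R=tool(24,20);p=hand(0)+R@[0,0,-.06];print(p,np.round(to(p,R),2))
im=r.read_camera('wrist');k=r.get_calibration('wrist')
print([(np.round(d['centre'],1).tolist(),round(d['p'],2)) for d in r.mark_of('wrist','handle')],np.round(h.proj('wrist',hand(0),k)))
cv2.imwrite('pics/w1.png',im[:,:,::-1])
E
```

```text
time: 7.3
eef_pos: [0.5, -0.0906, 0.3016]
tcp_rot: [[-0.407, 0.858, 0.313], [0.914, 0.382, 0.139], [-0.0, 0.342, -0.94]]
contact_force: [0.5, -0.4, 0.2]
opening: 0.0299
[30.04, -5.594, -15.754, 116.72, -17.052, 53.854, 46.451] [0.5, -0.0906, 0.3016] tilt 20.0
[ 0.65328449 -0.02345579  0.22638156] [  0.     0.    -0.    -0.93 131.53 127.99]
[([477.5, 52.6], 0.94), ([384.2, 170.3], 0.72), ([186.9, 245.2], 0.22)] [375. 165.]
```

View pics/w1.png

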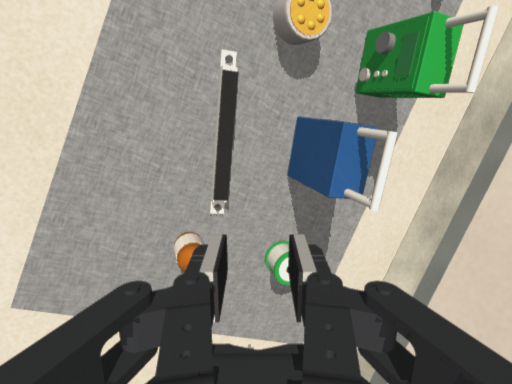

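```bash
python3 - <<'E'
from w import *
import h
f=lambda px,z:h.ray('wrist',px,z)
print('centre',f((384.2,170.3),.17))
for a,b,z in(((392,133),(376,207),.17),((229,59),(218,208),.02),((296.5,118),(289,178),0.12)):
    A,B=f(a,z),f(b,z);d=A-B;print(A.round(4),B.round(4),((A+B)/2).round(4),np.linalg.norm(d).round(4),'normal az',np.degrees(np.arctan2(-d[0],d[1])).round(1))
E
```

```text
centre [ 0.68519376 -0.01580046  0.17      ]
[0.6731 0.0222 0.17  ] [ 0.6971 -0.0557  0.17  ] [ 0.6851 -0.0168  0.17  ] 0.0815 normal az 17.2
[0.5194 0.0419 0.02  ] [ 0.5798 -0.1453  0.02  ] [ 0.5496 -0.0517  0.02  ] 0.1967 normal az 17.9
[ 5.884e-01 -2.000e-04  1.200e-01] [ 0.6092 -0.0636  0.12  ] [ 0.5988 -0.0319  0.12  ] 0.0668 normal az 18.2
```

```bash
python3 -m jog '[[[0,0,0,0,17,14,-0.3],[0,0,0,0,34,28,-0.3],[0,0,0,0,51,42,-0.3],[0,0,0,0,68,56,-0.3],[0,0,0,0,85,70,-0.3],[0,0,0,0,101,83,-0.3],[0,0,0,0,118,96,-0.3],[0,0,0,0,134,108,-0.3]]]'; python3 q.py; python3 - <<'E'
from w import *
import h
im=r.read_camera('wrist');k=r.get_calibration('wrist')
print([(np.round(d['centre'],1).tolist(),round(d['p'],2),h.ray('wrist',d['centre'],.17,k).round(4)) for d in r.mark_of('wrist','handle')])
cv2.imwrite('pics/w2.png',im[:,:,::-1])
im=r.read_camera('top')
print([(np.round(d['centre'],1).tolist(),round(d['p'],2),h.ray('top',d['centre'],.17).round(4)) for d in r.mark_of('top','handle')])
E
```

```text
time: 8.2
eef_pos: [0.6539, -0.025, 0.2513]
tcp_rot: [[-0.406, 0.855, 0.322], [0.914, 0.383, 0.136], [-0.007, 0.35, -0.937]]
contact_force: [0.4, 0.3, -0.2]
opening: 0.03
[21.144, 12.994, -20.703, 104.06, -5.397, 45.174, 28.906] [0.6539, -0.025, 0.2513] tilt 20.5
[([382.8, 28.8], 0.62, array([0.7232, 0.1397, 0.17  ])), ([247.7, 197.2], 0.55, array([ 0.6747, -0.0121,  0.17  ]))]
[([285.3, 161.7], 0.89, array([ 0.673 , -0.0121,  0.17  ])), ([230.8, 145.2], 0.63, array([0.7216, 0.1358, 0.17  ])), ([118.0, 166.2], 0.57, array([0.6681, 0.4432, 0.17  ]))]
```

View pics/w2.png

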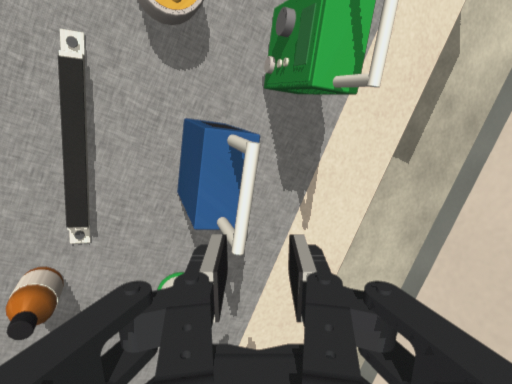

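```bash
python3 - <<'E'
from w import *
import h
A,B=h.ray('wrist',(253,146),.17),h.ray('wrist',(238,250),.17);d=A-B
print(A,B,(A+B)/2,np.degrees(np.arctan2(-d[0],d[1])))
R=tool(24,20);hd=np.array([.674,-.0125,.17])
print(np.round(to(hd+R@[0,0,.024],R),2), np.round(r.observe()['contact_force'],2))
E
```

```text
[0.66076294 0.02102163 0.17      ] [ 0.68167636 -0.05641185  0.17      ] [ 0.67121965 -0.01769511  0.17      ] 15.11397258434519
[ 9.0000e-02  7.0000e-02  3.0000e-02  3.8400e+00 -5.9000e+00  1.0891e+02] [-0.14 -0.62 -0.26]
```

```bash
python3 -m jog '[[[0,0,0,1,-4,0,-0.3],[0,0,0,2,-7,10,-0.3],[0,0,0,2,-7,26,-0.3],[0,0,0,2,-7,42,-0.3],[0,0,0,2,-7,58,-0.3],[0,0,0,2,-7,75,-0.3],[0,0,0,2,-7,92,-0.3],[0,0,0,2,-7,108,-0.3]]]'; python3 q.py; python3 - <<'E'
from w import *
import h
im=r.read_camera('wrist');im2=r.read_camera('scene')
print([(np.round(d['centre'],1).tolist(),round(d['p'],2),h.ray('scene',d['centre'],.17).round(4)) for d in r.mark_of('scene','handle')])
cv2.imwrite('pics/w3.png',np.hstack([im[:,90:430],cv2.resize(im2[150:290,200:340],(384,384),interpolation=3)])[:,:,::-1])
E
```

```text
time: 9.2
eef_pos: [0.6812, -0.0109, 0.1459]
tcp_rot: [[-0.407, 0.855, 0.321], [0.913, 0.383, 0.137], [-0.006, 0.349, -0.937]]
contact_force: [0.8, 1.0, -0.3]
opening: 0.0299
[17.618, 22.552, -19.429, 105.634, -1.422, 34.219, 25.92] [0.6812, -0.0109, 0.1459] tilt 20.4
[([273.5, 208.7], 0.86, array([ 0.6825, -0.0232,  0.17  ])), ([327.6, 180.8], 0.72, array([0.7273, 0.1374, 0.17  ])), ([359.8, 128.1], 0.56, array([0.6783, 0.4297, 0.17  ]))]
```

View pics/w3.png

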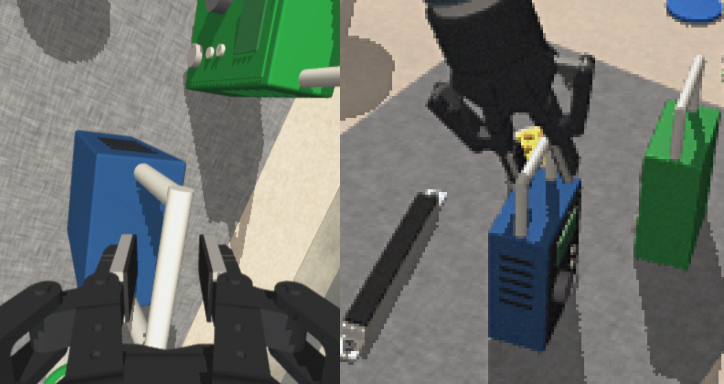

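The bar (wrist view from (178,190) to (160,340)) runs midway between both fingertips, near its middle; the unit is still upright. Now I tip it.

```bash
cat > n.py <<'E'
import sys
from w import *
import fast
fast.heel=np.array([.6495,-.021,0])
ph=float(sys.argv[1]);ex=float(sys.argv[2]) if len(sys.argv)>2 else 0
u=ph/77;R=tool(24+14*u,20+50*u);p=fast.hand(ph,16)+R@[0,0,.024]+[0,0,ex]
t=to(p,R);s=r.observe()
print('F',np.round(s['contact_force'],1),'full',np.round(t,2));
for k in range(1,9):print(np.round(t[:3]*k/8,2),np.round(t[3:]*k/8,1))
E
python3 n.py 12
```

```text
F [0.6 0.1 0.2] full [ -1.5    0.22  -0.37   5.11 -28.23 -15.28]
[-0.19  0.03 -0.05] [ 0.6 -3.5 -1.9]
[-0.37  0.06 -0.09] [ 1.3 -7.1 -3.8]
[-0.56  0.08 -0.14] [  1.9 -10.6  -5.7]
[-0.75  0.11 -0.18] [  2.6 -14.1  -7.6]
[-0.94  0.14 -0.23] [  3.2 -17.6  -9.6]
[-1.12  0.17 -0.28] [  3.8 -21.2 -11.5]
[-1.31  0.19 -0.32] [  4.5 -24.7 -13.4]
[-1.5   0.22 -0.37] [  5.1 -28.2 -15.3]
```

```bash
python3 -m jog '[[[-0.2,0,0,0.6,-3.5,-2,-0.48],[-0.4,0.1,-0.1,1.3,-7,-4,-0.48],[-0.6,0.1,-0.1,2,-10.5,-6,-0.48],[-0.8,0.1,-0.2,2.6,-14,-7.5,-0.48],[-0.9,0.1,-0.2,3.2,-17.5,-9.5,-0.48],[-1.1,0.2,-0.3,3.8,-21,-11.5,-0.48],[-1.3,0.2,-0.3,4.5,-24.5,-13.5,-0.48],[-1.5,0.2,-0.4,5,-28,-15.5,-0.48]]]'; python3 q.py; python3 n.py 23
```

```text
time: 10.15
eef_pos: [0.6491, -0.0196, 0.1513]
tcp_rot: [[-0.442, 0.792, 0.421], [0.897, 0.393, 0.204], [-0.004, 0.468, -0.884]]
contact_force: [0.3, 0.5, -0.2]
opening: 0.0222
[29.288, 18.698, -27.7, 113.854, -12.019, 25.624, 40.761] [0.6491, -0.0196, 0.1513] tilt 27.9
F [ 0.3  0.5 -0.2] full [ -1.41   0.24  -0.31   6.78 -28.03  -9.54]
[-0.18  0.03 -0.04] [ 0.8 -3.5 -1.2]
[-0.35  0.06 -0.08] [ 1.7 -7.  -2.4]
[-0.53  0.09 -0.11] [  2.5 -10.5  -3.6]
[-0.71  0.12 -0.15] [  3.4 -14.   -4.8]
[-0.88  0.15 -0.19] [  4.2 -17.5  -6. ]
[-1.06  0.18 -0.23] [  5.1 -21.   -7.2]
[-1.24  0.21 -0.27] [  5.9 -24.5  -8.3]
[-1.41  0.24 -0.31] [  6.8 -28.   -9.5]
```

```bash
cat > c.py <<'E'
import sys
from w import *
import h,fast
fast.heel=np.array([.6495,-.021,0])
for c in('scene','top'):
    r.read_camera(c);k=r.get_calibration(c)
    for n in('handle','heel'):print(c,n,[np.round(d['centre']).tolist()+[round(d['p'],2)] for d in r.mark_of(c,n)])
    print(c,'pred',[(ph,np.round(h.proj(c,fast.hand(ph,16),k)).tolist()) for ph in map(float,sys.argv[1:])])
E
python3 c.py 0 8 12; python3 - <<'E'
from w import *
im=r.read_camera('wrist');im2=r.read_camera('scene')
cv2.imwrite('pics/w4.png',np.hstack([im[:,90:430],cv2.resize(im2[150:290,200:340],(384,384),interpolation=3)])[:,:,::-1])
E
```

```text
scene handle [[326.0, 181.0, 0.9], [260.0, 204.0, 0.86], [359.0, 130.0, 0.79], [236.0, 322.0, 0.43], [274.0, 215.0, 0.41]]
scene heel [[357.0, 179.0, 0.86], [333.0, 235.0, 0.59]]
scene pred [(0.0, [272.0, 205.0]), (8.0, [262.0, 202.0]), (12.0, [257.0, 201.0])]
top handle [[228.0, 142.0, 0.84], [116.0, 166.0, 0.73], [291.0, 171.0, 0.66]]
top heel [[230.0, 149.0, 0.86], [285.0, 181.0, 0.64], [341.0, 161.0, 0.6], [133.0, 168.0, 0.57]]
top pred [(0.0, [286.0, 161.0]), (8.0, [289.0, 170.0]), (12.0, [290.0, 174.0])]
```

View pics/w4.png

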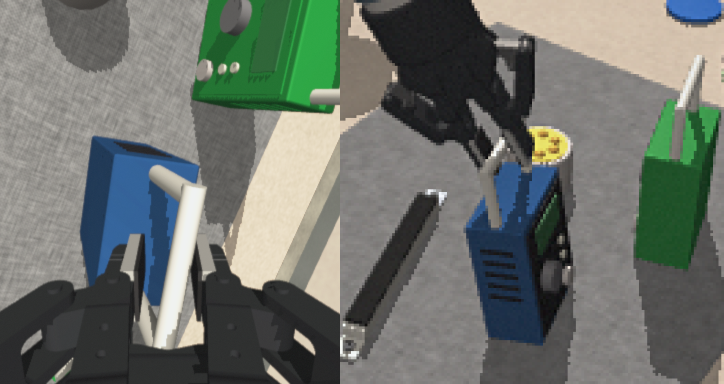

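The unit is tilted about 9° (handle in scene at (260,204)), pivoting on its heel, with the bar against the front finger. Continue.

```bash
python3 -m jog '[[[-0.2,0,0,0.8,-3.5,-1,-0.48],[-0.4,0.1,-0.1,1.7,-7,-2.5,-0.48],[-0.5,0.1,-0.1,2.5,-10.5,-3.5,-0.48],[-0.7,0.1,-0.2,3.4,-14,-5,-0.48],[-0.9,0.1,-0.2,4.2,-17.5,-6,-0.48],[-1.1,0.2,-0.2,5,-21,-7,-0.48],[-1.2,0.2,-0.3,6,-24.5,-8.5,-0.48],[-1.4,0.2,-0.3,7,-28,-9.5,-0.48]]]'; python3 q.py; python3 c.py 19 23 27; python3 n.py 33
```

```text
time: 11.35
eef_pos: [0.6207, -0.0256, 0.1465]
tcp_rot: [[-0.471, 0.723, 0.505], [0.882, 0.388, 0.267], [-0.003, 0.572, -0.82]]
contact_force: [-0.3, -0.1, -0.1]
opening: 0.0223
[46.4, 18.868, -41.669, 120.545, -25.879, 18.344, 60.332] [0.6207, -0.0256, 0.1465] tilt 34.9
scene handle [[327.0, 180.0, 0.97], [244.0, 200.0, 0.95], [360.0, 127.0, 0.75], [220.0, 247.0, 0.46]]
scene heel [[357.0, 176.0, 0.75], [328.0, 237.0, 0.64]]
scene pred [(19.0, [248.0, 200.0]), (23.0, [243.0, 200.0]), (27.0, [238.0, 200.0])]
top handle [[294.0, 187.0, 0.96], [228.0, 142.0, 0.94], [119.0, 166.0, 0.83]]
top heel [[232.0, 153.0, 0.94], [134.0, 170.0, 0.81], [284.0, 177.0, 0.66]]
top pred [(19.0, [292.0, 181.0]), (23.0, [294.0, 185.0]), (27.0, [295.0, 190.0])]
F [ 0.6  0.3 -0.4] full [ -1.32   0.26  -0.28   6.15 -26.95  -8.47]
[-0.16  0.03 -0.04] [ 0.8 -3.4 -1.1]
[-0.33  0.06 -0.07] [ 1.5 -6.7 -2.1]
[-0.49  0.1  -0.11] [  2.3 -10.1  -3.2]
[-0.66  0.13 -0.14] [  3.1 -13.5  -4.2]
[-0.82  0.16 -0.18] [  3.8 -16.8  -5.3]
[-0.99  0.19 -0.21] [  4.6 -20.2  -6.4]
[-1.15  0.23 -0.25] [  5.4 -23.6  -7.4]
[-1.32  0.26 -0.28] [  6.2 -27.   -8.5]
```

```bash
python3 -m jog '[[[-0.2,0,0,0.8,-3.4,-1,-0.48],[-0.3,0.1,-0.1,1.5,-6.7,-2,-0.48],[-0.5,0.1,-0.1,2.3,-10,-3,-0.48],[-0.7,0.1,-0.1,3,-13.5,-4,-0.48],[-0.8,0.2,-0.2,3.8,-17,-5.5,-0.48],[-1,0.2,-0.2,4.6,-20,-6.5,-0.48],[-1.2,0.2,-0.3,5.4,-23.5,-7.5,-0.48],[-1.3,0.3,-0.3,6,-27,-8.5,-0.48]]]'; python3 q.py; python3 c.py 29 33 37; python3 n.py 43
```

```text
time: 12.45
eef_pos: [0.5942, -0.0326, 0.138]
tcp_rot: [[-0.504, 0.649, 0.57], [0.864, 0.377, 0.334], [0.002, 0.661, -0.751]]
contact_force: [-1.1, -0.1, -0.3]
opening: 0.0228
[67.187, 25.333, -59.455, 125.609, -34.34, 12.714, 78.256] [0.5942, -0.0326, 0.138] tilt 41.4
scene handle [[362.0, 125.0, 0.97], [328.0, 181.0, 0.95], [232.0, 202.0, 0.9]]
scene heel [[355.0, 177.0, 0.94], [328.0, 237.0, 0.81], [258.0, 260.0, 0.55]]
scene pred [(29.0, [236.0, 200.0]), (33.0, [231.0, 201.0]), (37.0, [227.0, 202.0])]
top handle [[230.0, 143.0, 0.91], [114.0, 166.0, 0.75], [296.0, 197.0, 0.7]]
top heel [[132.0, 168.0, 0.97], [283.0, 180.0, 0.88], [230.0, 151.0, 0.6]]
top pred [(29.0, [295.0, 192.0]), (33.0, [296.0, 196.0]), (37.0, [297.0, 200.0])]
F [-0.1  0.5  0.2] full [ -1.31   0.22  -0.23   7.27 -26.6   -5.75]
[-0.16  0.03 -0.03] [ 0.9 -3.3 -0.7]
[-0.33  0.05 -0.06] [ 1.8 -6.7 -1.4]
[-0.49  0.08 -0.09] [  2.7 -10.   -2.2]
[-0.66  0.11 -0.12] [  3.6 -13.3  -2.9]
[-0.82  0.14 -0.15] [  4.5 -16.6  -3.6]
[-0.98  0.16 -0.18] [  5.4 -20.   -4.3]
[-1.15  0.19 -0.21] [  6.4 -23.3  -5. ]
[-1.31  0.22 -0.23] [  7.3 -26.6  -5.8]
```

```bash
python3 -m jog '[[[-0.2,0,0,0.9,-3.3,-0.7,-0.48],[-0.3,0.1,-0.1,1.8,-6.7,-1.4,-0.48],[-0.5,0.1,-0.1,2.7,-10,-2,-0.48],[-0.7,0.1,-0.1,3.6,-13.3,-3,-0.48],[-0.8,0.1,-0.2,4.5,-16.6,-3.6,-0.48],[-1,0.2,-0.2,5.4,-20,-4.3,-0.48],[-1.1,0.2,-0.2,6.4,-23.3,-5,-0.48],[-1.3,0.2,-0.2,7.2,-26.5,-5.8,-0.48]]]'; python3 q.py; python3 n.py 53; python3 - <<'E'
from w import *
import fast
fast.heel=np.array([.6495,-.021,0]);q=np.array(r.observe()['qpos'])
for ph in(53,63,73,80):
    u=ph/77;R=tool(24+14*u,20+50*u);q,e,w=go(q,fast.hand(ph,16)+R@[0,0,.024],R,8);print(ph,np.round(q),round(w,1))
E
```

```text
time: 13.55
eef_pos: [0.5709, -0.0387, 0.1255]
tcp_rot: [[-0.525, 0.571, 0.631], [0.851, 0.352, 0.389], [0.0, 0.742, -0.671]]
contact_force: [0.2, -0.5, -1.0]
opening: 0.0218
[81.408, 37.358, -70.642, 130.025, -33.338, 6.295, 89.032] [0.5709, -0.0387, 0.1255] tilt 47.9
F [ 0.2 -0.5 -1. ] full [ -1.31   0.31  -0.25   7.08 -26.54  -3.76]
[-0.16  0.04 -0.03] [ 0.9 -3.3 -0.5]
[-0.33  0.08 -0.06] [ 1.8 -6.6 -0.9]
[-0.49  0.12 -0.09] [  2.7 -10.   -1.4]
[-0.65  0.15 -0.13] [  3.5 -13.3  -1.9]
[-0.82  0.19 -0.16] [  4.4 -16.6  -2.4]
[-0.98  0.23 -0.19] [  5.3 -19.9  -2.8]
[-1.14  0.27 -0.22] [  6.2 -23.2  -3.3]
[-1.31  0.31 -0.25] [  7.1 -26.5  -3.8]
53 [ 95.  51. -74. 135. -27.   5.  99.] 0.0
63 [101.  64. -71. 135. -20.   7. 108.] 0.0
73 [106.  76. -66. 133. -15.  12. 116.] 0.0
80 [109.  83. -62. 130. -12.  17. 121.] 0.0
```

```bash
python3 -m jog '[[[-0.2,0,0,0.9,-3.3,-0.5,-0.48],[-0.3,0.1,-0.1,1.8,-6.6,-1,-0.48],[-0.5,0.1,-0.1,2.7,-10,-1.4,-0.48],[-0.7,0.2,-0.1,3.5,-13.3,-1.9,-0.48],[-0.8,0.2,-0.2,4.4,-16.6,-2.4,-0.48],[-1,0.2,-0.2,5.3,-20,-2.8,-0.48],[-1.1,0.3,-0.2,6.2,-23.2,-3.3,-0.48],[-1.3,0.3,-0.2,7,-26.5,-3.8,-0.48]]]'; python3 q.py; python3 c.py 48 53 58; python3 n.py 62
```

```text
time: 14.35
eef_pos: [0.5501, -0.044, 0.1085]
tcp_rot: [[-0.551, 0.486, 0.678], [0.834, 0.32, 0.449], [0.002, 0.813, -0.582]]
contact_force: [-0.1, -0.2, -1.2]
opening: 0.0225
[89.371, 50.566, -73.37, 132.851, -37.941, 3.141, 106.946] [0.5501, -0.044, 0.1085] tilt 54.4
scene handle [[213.0, 208.0, 0.95], [325.0, 180.0, 0.92], [361.0, 128.0, 0.6], [259.0, 252.0, 0.16]]
scene heel [[258.0, 262.0, 0.94], [358.0, 176.0, 0.94], [329.0, 238.0, 0.79]]
scene pred [(48.0, [216.0, 206.0]), (53.0, [212.0, 208.0]), (58.0, [208.0, 211.0])]
top handle [[230.0, 145.0, 0.98], [299.0, 216.0, 0.92], [118.0, 166.0, 0.9], [237.0, 207.0, 0.48]]
top heel [[135.0, 170.0, 0.79], [281.0, 180.0, 0.62], [231.0, 152.0, 0.59]]
top pred [(48.0, [300.0, 210.0]), (53.0, [300.0, 214.0]), (58.0, [301.0, 218.0])]
F [-0.4 -0.7 -0.8] full [ -1.17   0.29  -0.22   6.28 -24.41  -1.93]
[-0.15  0.04 -0.03] [ 0.8 -3.1 -0.2]
[-0.29  0.07 -0.05] [ 1.6 -6.1 -0.5]
[-0.44  0.11 -0.08] [ 2.4 -9.2 -0.7]
[-0.59  0.15 -0.11] [  3.1 -12.2  -1. ]
[-0.73  0.18 -0.14] [  3.9 -15.3  -1.2]
[-0.88  0.22 -0.16] [  4.7 -18.3  -1.5]
[-1.03  0.26 -0.19] [  5.5 -21.4  -1.7]
[-1.17  0.29 -0.22] [  6.3 -24.4  -1.9]
```

```bash
python3 - <<'E'
from w import *
import fast
fast.lo=fast.lo-1;fast.hi=fast.hi+1
fast.heel=np.array([.6495,-.021,0]);q0=np.array(r.observe()['qpos'])
for dy in(0,-8,8):
  q=q0
  for ph in(57,62,67,72,80):
    u=ph/77;R=tool(24+14*u+dy*min(1,(ph-53)/9),20+50*u);q,e,w=go(q,fast.hand(ph,16)+R@[0,0,.024],R,5);print(dy,ph,np.round(q,1),round(w,1))
E
```

```text
0 57 [ 97.   55.6 -72.5 134.9 -33.8   6.2 111.7] 0.0
0 62 [ 99.8  61.8 -70.6 134.8 -30.7   7.3 115.9] 0.0
0 67 [102.3  67.5 -68.2 134.1 -27.8   9.3 119.9] 0.0
0 72 [104.4  72.8 -65.5 132.9 -25.1  11.9 123.7] 0.0
0 80 [107.   80.3 -61.1 130.  -21.5  17.2 129.1] 0.0
-8 57 [ 96.7  54.6 -73.  136.4 -77.4   3.1 152.2] 1.0
-8 62 [103.   57.  -75.5 138.  -76.4   3.1 152.2] 30.4
-8 67 [104.6  62.6 -74.4 138.1 -73.9   3.1 155.2] 35.7
-8 72 [107.5  75.8 -66.8 136.9 -63.6   3.1 161.2] 5.3
-8 80 [108.4  81.1 -60.2 134.4 -56.5   9.7 162.9] 0.0
8 57 [ 95.7  54.  -70.7 132.9 -32.8  11.2 112.3] 0.0
8 62 [ 96.2  58.2 -67.1 130.1 -28.9  18.3 116.5] 0.0
8 67 [ 98.2  63.3 -65.1 129.3 -26.9  20.2 120.4] 0.0
8 72 [ 99.7  68.2 -62.9 128.1 -25.   22.6 123.9] 0.0
8 80 [101.4  75.4 -59.2 125.1 -22.3  27.3 129. ] 0.0
```

```bash
sed -i 's/R=tool(24+14\*u,/R=tool(28+14*u,/' n.py; python3 -m jog '[[[-0.1,0.2,-0.1,0.8,-3.1,-0.2,-0.48],[-0.3,0.3,-0.2,1.6,-6.1,-0.5,-0.48],[-0.4,0.4,-0.3,2.4,-9.2,-0.7,-0.48],[-0.6,0.5,-0.4,3.1,-12.2,-1,-0.48],[-0.7,0.6,-0.5,3.9,-15.3,-1.2,-0.48],[-0.9,0.7,-0.6,4.7,-18.3,-1.5,-0.48],[-1,0.8,-0.6,5.5,-21.4,-1.7,-0.48],[-1.2,0.9,-0.7,6.3,-24.4,-2,-0.48]]]'; python3 q.py;  python3 n.py 70
```

```text
time: 15.45
eef_pos: [0.5334, -0.0472, 0.0899]
tcp_rot: [[-0.632, 0.378, 0.677], [0.775, 0.317, 0.546], [-0.008, 0.87, -0.494]]
contact_force: [-2.0, -0.2, -0.9]
opening: 0.0225
[93.588, 60.799, -70.664, 131.861, -31.173, 8.468, 114.752] [0.5334, -0.0472, 0.0899] tilt 60.4
F [-2.  -0.2 -0.9] full [ -1.01   0.32  -0.06   7.27 -21.07  -0.26]
[-0.13  0.04 -0.01] [ 0.9 -2.6 -0. ]
[-0.25  0.08 -0.02] [ 1.8 -5.3 -0.1]
[-0.38  0.12 -0.02] [ 2.7 -7.9 -0.1]
[-0.5   0.16 -0.03] [  3.6 -10.5  -0.1]
[-0.63  0.2  -0.04] [  4.5 -13.2  -0.2]
[-0.76  0.24 -0.05] [  5.5 -15.8  -0.2]
[-0.88  0.28 -0.05] [  6.4 -18.4  -0.2]
[-1.01  0.32 -0.06] [  7.3 -21.1  -0.3]
```

```bash
python3 -m jog '[[[-0.1,0,0,0.9,-2.6,0,-0.48],[-0.3,0.1,0,1.8,-5.3,0,-0.48],[-0.4,0.1,0,2.7,-8,0,-0.48],[-0.5,0.2,0,3.6,-10.5,0,-0.48],[-0.6,0.2,0,4.5,-13,0,-0.48],[-0.8,0.2,0,5.5,-16,0,-0.48],[-0.9,0.3,-0.1,6.4,-18.5,0,-0.48],[-1,0.3,-0.1,7.3,-21,0,-0.48]]]'; python3 q.py; python3 c.py 65 70 75;  python3 n.py 76; python3 - <<'E'
from w import *
im=r.read_camera('wrist');im2=r.read_camera('scene')
cv2.imwrite('pics/w5.png',np.hstack([im[:,90:430],cv2.resize(im2[150:290,150:290],(384,384),interpolation=3)])[:,:,::-1])
E
```

```text
time: 16.25
eef_pos: [0.5212, -0.0487, 0.0714]
tcp_rot: [[-0.653, 0.312, 0.69], [0.758, 0.274, 0.592], [-0.004, 0.909, -0.416]]
contact_force: [0.5, 0.4, -1.1]
opening: 0.0222
[96.857, 69.391, -68.2, 131.327, -27.319, 10.809, 120.212] [0.5212, -0.0487, 0.0714] tilt 65.4
scene handle [[360.0, 128.0, 0.75], [326.0, 180.0, 0.67], [200.0, 220.0, 0.62]]
scene heel [[357.0, 178.0, 0.81], [259.0, 258.0, 0.79], [329.0, 236.0, 0.64]]
scene pred [(65.0, [204.0, 215.0]), (70.0, [201.0, 219.0]), (75.0, [199.0, 222.0])]
top handle [[118.0, 165.0, 0.92], [303.0, 228.0, 0.77], [230.0, 144.0, 0.63]]
top heel [[133.0, 169.0, 0.91], [283.0, 181.0, 0.73], [233.0, 151.0, 0.63]]
top pred [(65.0, [302.0, 222.0]), (70.0, [302.0, 225.0]), (75.0, [302.0, 228.0])]
F [ 0.5  0.4 -1.7] full [ -0.79   0.21  -0.04   3.83 -16.4    0.04]
[-0.1   0.03 -0.  ] [ 0.5 -2.   0. ]
[-0.2   0.05 -0.01] [ 1.  -4.1  0. ]
[-0.3   0.08 -0.01] [ 1.4 -6.1  0. ]
[-0.39  0.11 -0.02] [ 1.9 -8.2  0. ]
[-0.49  0.13 -0.02] [  2.4 -10.2   0. ]
[-0.59  0.16 -0.03] [  2.9 -12.3   0. ]
[-0.69  0.19 -0.03] [  3.4 -14.3   0. ]
[-0.79  0.21 -0.04] [  3.8 -16.4   0. ]
```

View pics/w5.png

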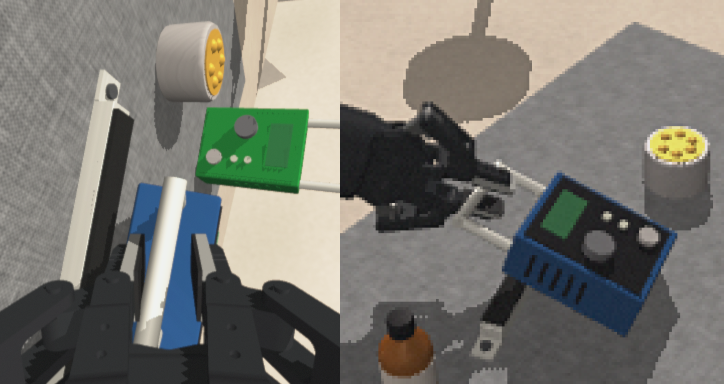

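The unit is about 70° over, front panel up, bar resting on the lower finger just above the stop. Ease down the rest.

```bash
python3 -m jog '[[[-0.1,0,0,0.5,-2,0,-0.48],[-0.2,0,0,1,-4,0,-0.48],[-0.3,0.1,0,1.4,-6,0,-0.48],[-0.4,0.1,0,1.9,-8,0,-0.48],[-0.5,0.1,0,2.4,-10,0,-0.48],[-0.6,0.2,0,2.9,-12,0,-0.48],[-0.7,0.2,0,3.4,-14,0,-0.48],[-0.8,0.2,0,3.8,-16,0,-0.48]]]'; python3 q.py; python3 c.py 74 76 79;  python3 n.py 81
```

```text
time: 17.45
eef_pos: [0.5136, -0.0499, 0.057]
tcp_rot: [[-0.665, 0.264, 0.699], [0.747, 0.232, 0.623], [0.002, 0.936, -0.351]]
contact_force: [-0.0, 0.1, -1.5]
opening: 0.0227
[99.027, 75.475, -65.851, 130.218, -24.762, 13.529, 123.971] [0.5136, -0.0499, 0.057] tilt 69.4
scene handle [[327.0, 182.0, 0.92], [360.0, 126.0, 0.88], [200.0, 226.0, 0.63]]
scene heel [[258.0, 259.0, 0.95], [329.0, 238.0, 0.85], [358.0, 179.0, 0.76]]
scene pred [(74.0, [199.0, 222.0]), (76.0, [199.0, 223.0]), (79.0, [198.0, 225.0])]
top handle [[303.0, 229.0, 0.89], [229.0, 142.0, 0.67], [119.0, 167.0, 0.61]]
top heel [[281.0, 181.0, 0.88], [230.0, 151.0, 0.79], [133.0, 168.0, 0.59]]
top pred [(74.0, [302.0, 227.0]), (76.0, [302.0, 228.0]), (79.0, [302.0, 229.0])]
F [ 0.7  1.  -0.8] full [ -0.64   0.19  -0.09   2.55 -14.01   0.62]
[-0.08  0.02 -0.01] [ 0.3 -1.8  0.1]
[-0.16  0.05 -0.02] [ 0.6 -3.5  0.2]
[-0.24  0.07 -0.03] [ 1.  -5.3  0.2]
[-0.32  0.09 -0.04] [ 1.3 -7.   0.3]
[-0.4   0.12 -0.06] [ 1.6 -8.8  0.4]
[-0.48  0.14 -0.07] [  1.9 -10.5   0.5]
[-0.56  0.16 -0.08] [  2.2 -12.3   0.5]
[-0.64  0.19 -0.09] [  2.6 -14.    0.6]
```

```bash
python3 -m jog '[[[0,0,0,0,-1,0,-0.48],[0,0,0,0,-2,0,-0.48],[0,0,0,0,-3,0,-0.48],[-0.1,0,0,0,-4,0,-0.48],[-0.1,0,0,0,-5,0,-0.48],[-0.1,0,0,0,-6,0,-0.48],[-0.1,0,0,0,-6,0,-0.48],[-0.1,0,0,0,-6,0,-0.48]]]'; python3 q.py; python3 c.py 76 79; python3 - <<'E'
from w import *
F=[]
for i in range(6):
    im=r.read_camera('wrist');F.append(r.observe()['contact_force'])
print(np.mean(F,0).round(2))
im2=r.read_camera('scene')
cv2.imwrite('pics/w6.png',np.hstack([im[:,90:430],cv2.resize(im2[150:290,150:290],(384,384),interpolation=3)])[:,:,::-1])
E
```

```text
time: 18.55
eef_pos: [0.5121, -0.0511, 0.052]
tcp_rot: [[-0.665, 0.258, 0.701], [0.747, 0.227, 0.625], [0.002, 0.939, -0.343]]
contact_force: [-0.3, 0.9, 0.8]
opening: 0.0224
[99.372, 76.556, -65.228, 129.96, -24.247, 13.846, 124.715] [0.5121, -0.0511, 0.052] tilt 69.9
scene handle [[328.0, 179.0, 0.9], [200.0, 225.0, 0.89], [359.0, 126.0, 0.89]]
scene heel [[357.0, 176.0, 0.94], [260.0, 258.0, 0.87], [330.0, 238.0, 0.84]]
scene pred [(76.0, [199.0, 223.0]), (79.0, [198.0, 225.0])]
top handle [[230.0, 144.0, 0.85], [300.0, 228.0, 0.72], [285.0, 180.0, 0.7], [119.0, 167.0, 0.55]]
top heel [[231.0, 152.0, 0.59], [133.0, 168.0, 0.58], [285.0, 182.0, 0.57]]
top pred [(76.0, [302.0, 228.0]), (79.0, [302.0, 229.0])]
[ 0.02 -0.01  0.03]
```

View pics/w6.png

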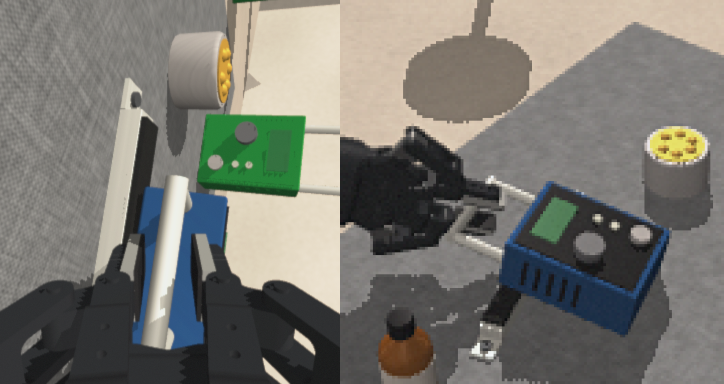

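Contact force is now about zero, the unit lies on the stop, and the bar floats midway between the fingers. I pull straight back along the fingers.

```bash
python3 -m jog '[[[0,0,0,0,0,-6,-0.48],[0,0,0,0,0,-14,-0.48],[0,0,0,0,0,-24,-0.48],[0,0,0,0,0,-36,-0.48],[0,0,0,0,0,-48,-0.48],[0,0,0,0,0,-60,-0.48],[0,0,0,0,0,-70,-0.48],[0,0,0,0,0,-80,-0.48]]]'; python3 q.py; python3 c.py 76 79; python3 - <<'E'
from w import *
import h
im=r.read_camera('wrist');im2=r.read_camera('scene');im3=r.read_camera('top')
for n in('spool','tin','flux'):print(n,[(h.ray('top',d['centre'],0).round(3).tolist(),round(d['p'],2)) for d in r.mark_of('top',n)])
cv2.imwrite('pics/w7.png',np.hstack([cv2.resize(im3[120:260,210:370],(416,384),interpolation=3),cv2.resize(im2[150:290,150:290],(384,384),interpolation=3)])[:,:,::-1])
E
```

```text
time: 20.0
eef_pos: [0.4552, -0.1021, 0.0795]
tcp_rot: [[-0.665, 0.258, 0.701], [0.747, 0.227, 0.624], [0.002, 0.939, -0.344]]
contact_force: [0.6, -0.1, -0.3]
opening: 0.0217
[109.286, 68.803, -65.113, 131.196, -23.51, 25.221, 123.606] [0.4552, -0.1021, 0.0795] tilt 69.9
scene handle [[327.0, 182.0, 0.94], [360.0, 127.0, 0.84], [196.0, 228.0, 0.65]]
scene heel [[330.0, 237.0, 0.94], [260.0, 260.0, 0.79], [358.0, 178.0, 0.79]]
scene pred [(76.0, [199.0, 223.0]), (79.0, [198.0, 225.0])]
top handle [[300.0, 229.0, 0.94], [230.0, 144.0, 0.7], [120.0, 166.0, 0.64]]
top heel [[231.0, 150.0, 0.73], [286.0, 181.0, 0.63], [134.0, 170.0, 0.58]]
top pred [(76.0, [302.0, 228.0]), (79.0, [302.0, 229.0])]
spool []
tin [([0.585, 0.126, 0.0], 0.86)]
flux [([0.561, -0.225, 0.0], 0.62)]
```

View pics/w7.png

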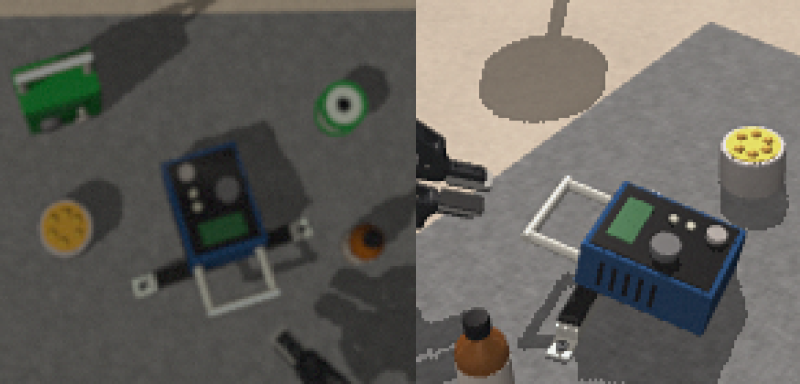

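The unit lies across the bar with its front up and roughly parallel to it. The gripper is clear, and the spool, tin and flux bottle stand where they did. Handing in.

```bash
python3 -c "
from plant import r
print(r.job_done())"
```

```text
the job is handed in; nothing more can be done
None
```

The blue unit is lying on its back across the stop bar with its front panel up. I handed the job in just after 20 s on the robot clock; `job_done()` returned no verdict.

**What I did:** I straddled the handle bar with both fingertips, set about 22 mm apart so nothing was gripped. The front finger pushed the unit past its balance point. The rear finger then carried it down while the tool tilted along with it, taking about 8 s in all. Once it was down I pulled the fingers straight back along their own axis.

**Last checks:**
- **Landing:** with the unit down, the averaged wrist force was about 0 N, and the bar sat midway between the fingers. That shows the stop carries the unit; I could not measure the unit-to-stop force itself.
- **Pose:** the scene camera's heel mark stayed at about (259, 259) through the last part of the lowering and the landing. The handle marks are within a few pixels of where a 76–79° tilt would put them. By eye, the unit is about parallel to the bar.
- **Forces:** the wrist force at the readings I took was 2.2 N or less.
- **Gripper:** it is well clear of everything in the last picture.

**Checks that disagreed or failed:**
- **Spool:** the detector missed it in the last top picture, but it is visible there, standing.
- **Flux bottle and tin:** their marks read 13 mm and 8 mm from the first reading. I put that down to detector scatter: both look unmoved in the picture, and nothing went near them.
- **Handle position:** the first wrist-camera estimate was about 12 mm off the other cameras. A closer look agreed with them, and I used that value.

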